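# Swap the paste jars, bin the fittings and scan the bench off

### The job

Hand this pipe-fitting bench over to the next trainee: the red and green paste jars stand on each other's mats, so swap them until each stands upright and wholly on the mat of its own colour, and put every pipe elbow and brass socket that is lying about into the blue bin. Only when all that is done, take the yellow scanner, hold its beam steady and square on the middle of the job card's bar code from about 70 mm for at least two seconds, and stand the scanner back upright on its dock. Leave the other things on the bench where they are, and put right anything of yours that gets knocked.

Things in the scene. Friction and masses are not known exactly. Their poses are not given: they have to be found in the camera images.
- jar_red: screw-top plastic jar of jointing paste, white with red cap and label band, 60 mm diameter (the cap, its top 20 mm, 52 mm), 68 mm tall, about 0.2 kg, heavy at the base; origin at the centre of its underside, z up its axis
- jar_green: screw-top plastic jar of jointing paste, white with green cap and label band, 60 mm diameter (the cap, its top 20 mm, 52 mm), 68 mm tall, about 0.2 kg, heavy at the base; origin at the centre of its underside, z up its axis
- mat_red: round red mat, 96 mm diameter, 4 mm thick, fixed to the bench for this start; origin at the centre of its underside. The red jar's place
- mat_green: round green mat, 96 mm diameter, 4 mm thick, fixed to the bench for this start; origin at the centre of its underside. The green jar's place
- elbow_a: black iron pipe elbow lying flat, 30 mm high, about 0.12 kg: two legs 28 mm thick (30 mm at the ends) meet at (-16,-16) mm; one along +x (axis at y = -16 mm, end at x = 31 mm), one along +y (axis at x = -16 mm, end at y = 31 mm); origin at the underside, between the legs; absent (None) in some starts
- elbow_b: black iron pipe elbow lying flat, 30 mm high, about 0.12 kg: two legs 28 mm thick (30 mm at the ends) meet at (-16,-16) mm; one along +x (axis at y = -16 mm, end at x = 31 mm), one along +y (axis at x = -16 mm, end at y = 31 mm); origin at the underside, between the legs; absent (None) in some starts
- socket_a: brass pipe socket standing on end, 39 mm diameter over its two rims (36 mm between), 42 mm tall, about 0.13 kg; origin at the centre of its underside; absent (None) in some starts
- socket_b: brass pipe socket standing on end, 39 mm diameter over its two rims (36 mm between), 42 mm tall, about 0.13 kg; origin at the centre of its underside; absent (None) in some starts
- bin: open blue parts bin, fixed, 260 mm (its x) by 200 mm (its y), 60 mm high, walls and floor 5 mm; origin at the centre of its underside
- scanner: yellow hand scanner standing upright, 115 mm tall, 0.2 kg: grip 34 x 34 mm square up to its top, foot 64 (x) x 50 (y) x 10 mm, black nose on its +x side, 18 to 80 mm up and 53 mm out from the axis, pointing 45 degrees forward and down; the grip is free above 80 mm. Origin at the centre of the foot's underside, z up, x the way the nose points. No trigger: it reads by itself
- scanner_beam (a point): the middle of the red window at the end of the scanner's nose, 41 mm in front of the scanner's origin and 44 mm above it; its x axis is the beam's direction (45 degrees forward and down when the scanner is upright)
- dock: the scanner's charging dock: flat round black pad with a blue centre, 104 mm diameter, 4 mm thick, fixed; origin at the centre of its underside
- stand: job-card stand, fixed: base 90 x 90 x 8 mm and an aluminium plate 90 mm wide and 78 mm long, sloped at 45 degrees, that carries the white bar-code label; the slope looks up and towards the stand's -x; nothing of it is higher than 80 mm; origin under the label's centre, at the bench
- label (a point): the centre of the bar-code label (56 mm wide, 42 mm along the slope), 50 mm above the bench; its x axis is the outward normal of the slope. It is read when the window is 35 to 120 mm away, the beam meets the label within 15 mm of its centre and within 20 degrees of square, and is held still for two seconds
- jar_yellow: bystander: screw-top plastic jar of jointing paste, white with yellow cap and label band, 60 mm diameter (the cap, its top 20 mm, 52 mm), 68 mm tall, about 0.2 kg, heavy at the base; origin at the centre of its underside, z up its axis
- tape_roll: bystander: white roll of sealing tape lying flat, 54 mm diameter, 18 mm high; origin at the centre of its underside
- tape_measure: bystander: yellow tape measure, 70 x 66 x 36 mm high; origin at the centre of its underside
- wrench: bystander: open-ended wrench lying flat along its x, about 200 mm long, under 20 mm high
- screwdriver: bystander: screwdriver lying along its x, about 200 mm long, under 35 mm high
- oil_can: bystander: red oil can standing upright, 52 mm diameter, 85 mm tall; origin at the centre of its underside
Things that resemble listed ones, but are neither listed nor needed, are in the scene too. Leave any pink look-alike of the jar_red alone.

How it is judged (in metres and radians):
On the way, in this order (a step that is already met when the one before it is completed fails the run):
1. each jar upright on the mat of its own colour, every fitting in the bin, all let go (horizontal distance between jar_red and mat_red below 0.022 m and angle between each of jar_red, jar_green's own z axis and vertical below 0.15 rad and height (world z) of each of jar_red, jar_green below 0.012 m and linear speed of each of jar_red, jar_green, elbow_a, elbow_b, socket_a, socket_b below 0.03 m/s and contact force between the fingers and jar_red below 0.05 N and horizontal distance between jar_green and mat_green below 0.022 m and contact force between the fingers and jar_green below 0.05 N and x of elbow_a in the frame of bin between -0.125 and 0.125 m and y of elbow_a in the frame of bin between -0.095 and 0.095 m and height (world z) of each of elbow_a, elbow_b, socket_a, socket_b below 0.062 m and contact force between the fingers and elbow_a below 0.05 N and x of elbow_b in the frame of bin between -0.125 and 0.125 m and y of elbow_b in the frame of bin between -0.095 and 0.095 m and contact force between the fingers and elbow_b below 0.05 N and x of socket_a in the frame of bin between -0.125 and 0.125 m and y of socket_a in the frame of bin between -0.095 and 0.095 m and contact force between the fingers and socket_a below 0.05 N and x of socket_b in the frame of bin between -0.125 and 0.125 m and y of socket_b in the frame of bin between -0.095 and 0.095 m and contact force between the fingers and socket_b below 0.05 N), for 0.3 s.
2. the held scanner's beam steady and square on the bar code for two seconds (x of label in the frame of scanner_beam between 0.035 and 0.12 m and y of label in the frame of scanner_beam between -0.015 and 0.015 m and z of label in the frame of scanner_beam between -0.015 and 0.015 m and angle between the x axis of scanner_beam and the x axis of label, either way round below 0.35 rad and linear speed of scanner below 0.03 m/s and contact force between the fingers and scanner above 0.5 N), for 2 s.
At the end, for the whole second after the job is handed in: Red jar upright within 22 mm of the red mat's centre and green jar upright within 22 mm of the green mat's centre, every fitting present inside the bin, the scanner upright within 25 mm of its dock's centre, all at rest and released (all of step 1 and horizontal distance between scanner and dock below 0.025 m and angle between scanner's own z axis and vertical below 0.15 rad and height (world z) of scanner below 0.012 m and linear speed of scanner below 0.03 m/s); the robot touches nothing.
It fails at once if a bystander moved by more than 40 mm (distance of any of jar_yellow, tape_roll, tape_measure, wrench, screwdriver, oil_can from where it was at the start of the episode above 0.04 m).
Of elbow_a, elbow_b, socket_a, socket_b only 2 to 4 are there at a start; the rules pass over those that are not, and their reading is None.
At some moment in a run one of jar_red, jar_green, elbow_a, elbow_b, socket_a, socket_b may be knocked a few centimetres aside while the robot is not near it.
Once in a run the grip may slacken for a moment while it holds something.
It also fails if it takes over 210 s, if anything falls off the work surface, if the arm or the gripper's body presses on something with over 40 N, if the wrist force passes 120 N, or if a joint passes its speed limit or range.

### The arm

A 6-joint arm with a two-finger parallel gripper is mounted at the origin on the work surface. World frame = base frame: x ahead of the robot, y to its left, z up, the work surface at z = 0. Lengths are in m, angles in degrees, forces in N, time in s.
With the tool pointing down it reaches from about 0.25 to 0.725 m from the base axis. Payload 9.7 kg.
Tool frame: the origin (TCP) lies between the finger pads; the fingertips stand 17 mm ahead of it and the grasp point (between the pads) lies 2 mm behind it; z points along the fingers, y is the direction in which the jaws open and shut (so a half turn about z gives the same grasp; the last joint's range is limited). The gripper opens to 85 mm and grips with 20 to 120 N. Pads are 22 mm wide; open, the fingers measure 114 mm over their backs; the gripper's body (76 mm by 85 mm) begins 54 mm behind the grasp point. The pads swing forward as they close: fully open they stand 13 mm farther back than shut.
Start: joints at [-72.938, 4.979, 10.078, 95.1, 0, 90], TCP at [0.161, -0.526, 0.248] pointing down, gripper open.
Joint ranges: [-179.16, 179.16], [-48.56, 103.87], [-65.8, 70.77], [-126.05, 130.52], [-82.76, 87.17], [-180, 180]. Speed limits (degrees/s): [127.2, 127.2, 147.25, 180, 180, 180].

### API

Orientations are given as [roll, pitch, yaw] about the fixed x, y, z axes, in that order (R = Rz(yaw) Ry(pitch) Rx(roll)).
In Python, from workcell import get_state, snapshot, camera_model, close_job, find_in, masks_of gives the robot as it stands. The module is installed in compiled form; this text tells all that it offers.
- The arm moves only by the shell command python3 -m handwheel 'ROWS' [FORCE]. ROWS is JSON, a list of rows, each an object of numbers: "x", "y", "z": the shift along the tool's x, y, z in mm; "wx", "wy", "wz": the turn, a rotation vector about the tool's x, y, z in rad; "gripper": the closure, from 0 (fully open) to 1 (shut). In form: [{"x": .., "y": .., "z": .., "wx": .., "wy": .., "wz": .., "gripper": ..}, ...]. A call has 1 to 10 rows; each row shifts and turns the commanded pose from where the row before left it, along the tool's axes as they then stand; what a row does not reach is not made up. A row lasts 1/12 s, in which the tool goes at most 41.7 mm and 7.16 degrees, less where a joint would pass 70% of its speed; a pose out of reach is approached as far as the arm can. A call is refused whole if a number of a shift passes 41.7 or a number of a turn 0.125, either way. A call with a gripper value outside its range is refused whole. The fingers move at their own pace and stop on an object; FORCE is the grip in N (left out, the last holds). Time passes only in rows, so rows that do not move let the fingers close. It gives the time, the measured TCP pose, the force and the opening at its end, in the units of the state.
- get_state(): the state, without advancing time (a new reading comes with each control period).
- snapshot(name): name is "side" or "top"; returns the picture (480x640x3 uint8, red, green, blue); there is no depth.
- camera_model(name): a dict with "fx", "fy", "cx", "cy" (pixels), "R" (3x3) and "t" (3): a world point X has camera coordinates R X + t. Camera axes: x right, y down, z forward; pixel columns grow to the right and rows downward; lengths in m; the calibration is good to about 2 mm. A picture is of the moment at which its call begins. camera_model takes no time and is no camera call.
- close_job(): hands the job in, once; it reports no verdict.
Trained networks look in the newest picture that a camera, given by its name, has taken for a name from the list of things; names that differ only in an ending like _2 or _b are one class to them, and where a whole thing is asked for, a point or a joint stands for the part that bears it (a point fixed in the world has none). Each returns a list of dicts, best first, with "score" (0 to 1); they miss things now and then, are a little off and sometimes report something else, mostly with a low value. They report only what shows in the picture. A call takes as long as a camera call. They do not tell look-alikes from the thing itself.
- find_in(camera, thing): "at" ([x, y, z] in m, in the coordinates of the camera as it stood for that picture, good to about 4 mm: the middle of the surface that is visible of it).
- masks_of(camera, thing): "pixels" (480x640 bool, what is visible of it).
The state is a dict: "time_s": time; "joints": joint angles; "dq": joint speeds; "joint_efforts": joint torques, N m; "tcp_pos": TCP position; "eef_rot": TCP orientation; "ft_force": force on the tool from outside, world axes, zero at the start; "ft_torque": the same for the moment, N m; "opening": opening from 0.0 (shut) to 1.0 (fully open).
Only numpy, scipy, OpenCV 4.12 (cv2) and the standard library are available. Lean on these libraries where they do the work, as an engineer would, in place of code of your own. Each camera call takes 0.05 s, during which the arm holds its last target.

## Working session

There is one attempt and no reset: what is moved stays moved. The work goes in short steps, Python scripts to look and compute and a shell command to move; the robot and the scene stay as the last step left them, time stands still between calls to the robot, and variables do not carry over. Pictures are saved under pics/ and viewed, and the job is handed in when it is done.

```bash
mkdir -p pics; ls; cat > h.py <<'E'
import numpy as np, cv2
from workcell import *
def snap(n,f):
    im=snapshot(n); cv2.imwrite('pics/'+f,cv2.cvtColor(im,cv2.COLOR_RGB2BGR)); return im
def w(n,p):
    c=camera_model(n); return np.array(c['R']).T@(np.array(p)-np.array(c['t']))
def ray(n,u,v,z):
    c=camera_model(n);R=np.array(c['R']);t=np.array(c['t'])
    d=R.T@np.array([(u-c['cx'])/c['fx'],(v-c['cy'])/c['fy'],1]);o=-R.T@t
    return o+d*(z-o[2])/d[2]
def pix(n,X):
    c=camera_model(n);p=np.array(c['R'])@np.array(X)+np.array(c['t'])
    return c['fx']*p[0]/p[2]+c['cx'],c['fy']*p[1]/p[2]+c['cy']
E
python3 - <<'E'
from h import *
snap('top','t0.png');snap('side','s0.png')
for n in ('top','side'):
    c=camera_model(n);print(n,c['fx'],-np.array(c['R']).T@np.array(c['t']),np.round(c['R'],3).tolist())
print(get_state())
E
```

```text
pics
top 495.26472623974666 [0.44026881 0.04086135 1.07379696] [[0.024, -1.0, 0.012], [-0.993, -0.025, -0.113], [0.114, -0.009, -0.993]]
side 569.4544840624685 [0.02619768 0.65909678 0.85770556] [[-0.799, -0.601, -0.008], [-0.408, 0.553, -0.726], [0.441, -0.577, -0.687]]
{'time_s': 0.1, 'joints': array([-7.29383683e+01,  5.00906236e+00,  1.00407867e+01,  9.51002862e+01,
        3.71070521e-05,  9.00028963e+01]), 'dq': array([ 0.03997307, -0.07800047,  0.0306629 ,  0.04848249,  0.08410394,
        0.03075263]), 'joint_efforts': array([ 1.70621977e-03, -5.21564519e+01,  4.65654302e+01,  1.59574079e-02,
        1.95761927e-04, -1.47291433e-05]), 'tcp_pos': array([ 0.16131788, -0.52562356,  0.24765933]), 'eef_rot': array([-1.79931438e+02, -3.36412099e-05,  1.70587354e+01]), 'ft_force': array([-0.0240006 ,  0.82095435,  0.30187509]), 'ft_torque': array([-0.01412363,  0.05644399, -0.03026348]), 'opening': 0.9989377742816394}
```

View pics/t0.png

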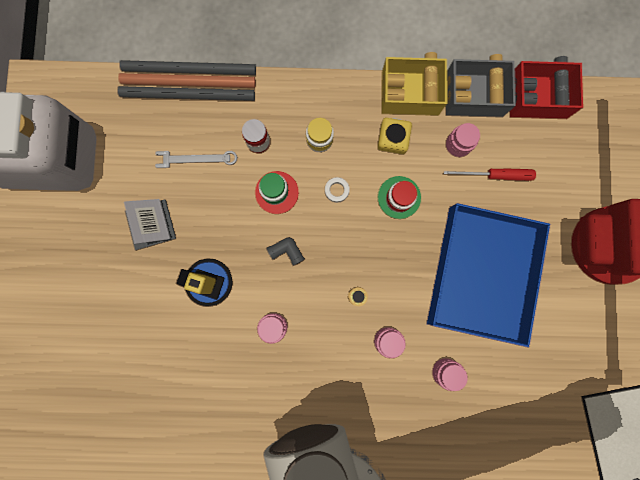

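View pics/s0.png

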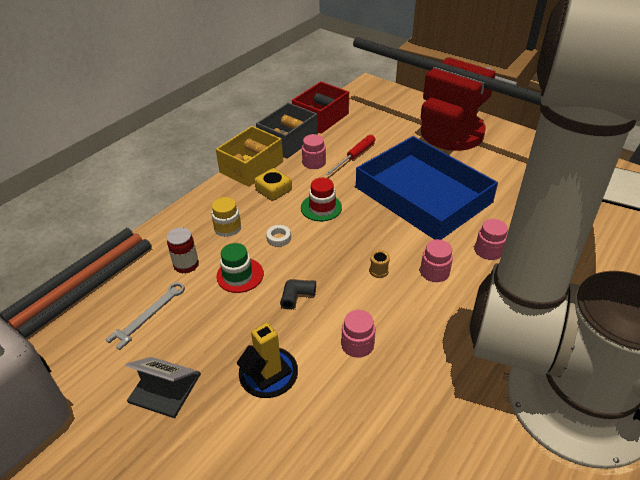

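```bash
python3 - <<'E'
from h import *
for n in ('top','side'):
  for th in ['jar_red','jar_green','mat_red','mat_green','elbow_a','socket_a','bin','scanner','dock','stand','jar_yellow','tape_roll','tape_measure','oil_can','wrench','screwdriver']:
    if n=='side' and th in('wrench','screwdriver','bin','tape_roll'): continue
    for d in find_in(n,th):
        X=w(n,d['at']);print(n,th,round(d['score'],2),np.round(X,3),np.round(pix(n,X)))
E
```

```text
top jar_red 0.85 [ 0.645 -0.129  0.077] [401. 194.]
top jar_red 0.84 [ 0.77  -0.259  0.07 ] [463. 138.]
top jar_red 0.84 [0.37  0.128 0.063] [272. 327.]
top jar_red 0.82 [ 0.285 -0.231  0.063] [450. 374.]
top jar_red 0.71 [ 0.346 -0.109  0.071] [390. 342.]
top jar_red 0.37 [0.641 0.118 0.003] [283. 200.]
top jar_green 0.67 [0.655 0.133 0.07 ] [274. 187.]
top jar_green 0.3 [0.577 0.397 0.044] [147. 223.]
top mat_red 0.81 [0.643 0.12  0.005] [282. 199.]
top mat_green 0.72 [ 0.646 -0.122  0.005] [393. 200.]
top socket_a 0.5 [ 0.434 -0.046  0.041] [358. 297.]
top socket_a 0.17 [0.576 0.397 0.043] [148. 223.]
top bin 0.6 [ 0.489 -0.328 -0.004] [486. 274.]
top bin 0.39 [0.456 0.265 0.071] [205. 282.]
top bin 0.22 [0.772 0.047 0.067] [317. 134.]
top scanner 0.83 [0.457 0.27  0.07 ] [202. 282.]
top dock 0.61 [0.467 0.262 0.001] [214. 278.]
top stand 0.84 [0.577 0.397 0.041] [148. 223.]
top jar_yellow 0.64 [0.769 0.046 0.067] [318. 135.]
top tape_roll 0.68 [0.661 0.001 0.019] [337. 191.]
top tape_roll 0.26 [ 0.437 -0.044  0.039] [357. 295.]
top tape_measure 0.67 [ 0.785 -0.122  0.036] [395. 1
[... 328 characters left out ...]
.55 [ 0.766 -0.253  0.049] [312. 151.]
side jar_green 0.92 [0.648 0.144 0.054] [235. 262.]
side mat_red 0.97 [0.637 0.144 0.002] [242. 283.]
side elbow_a 0.89 [0.519 0.107 0.023] [299. 291.]
side socket_a 0.55 [ 0.429 -0.043  0.043] [380. 259.]
side scanner 0.59 [0.446 0.284 0.071] [264. 356.]
side dock 0.7 [0.432 0.294 0.006] [270. 386.]
side stand 0.65 [0.566 0.415 0.005] [163. 396.]
side stand 0.47 [0.646 0.145 0.056] [236. 262.]
side stand 0.22 [0.634 0.14  0.001] [245. 283.]
side jar_yellow 0.89 [0.763 0.048 0.048] [228. 216.]
side jar_yellow 0.7 [ 0.636 -0.116  0.002] [321. 215.]
side tape_measure 0.57 [ 0.777 -0.115  0.038] [273. 181.]
side oil_can 0.56 [0.758 0.184 0.062] [181. 248.]
```

The top picture shows the green jar (272,187) on the red mat and the red jar (402,195) on the green mat. There is one elbow at (285,250) and one socket at (358,296). The scanner (202,282) stands on its dock, the label is at (148,221) and the bin is centred near (488,275). The pink jars are decoys. Next I'll measure these more accurately.

```bash
cat >> h.py <<'E'
def go(x,y,z,yaw=None):
    from scipy.spatial.transform import Rotation as Ro
    s=get_state();R=Ro.from_euler('xyz',s['eef_rot'],degrees=True)
    d=R.inv().apply(np.array([x,y,z])-s['tcp_pos'])*1000
    print('tcp',np.round(s['tcp_pos'],4),np.round(s['eef_rot'],1),'shift',np.round(d,1), 'dist',round(np.linalg.norm(d)))
    if yaw is not None:
        T=Ro.from_euler('xyz',[180,0,yaw],degrees=True)
        print('rot',np.round((R.inv()*T).as_rotvec(),3))
def hsv(n): return None
def blob(n,mask,z):
    m=mask.astype(np.uint8);k,l,st,ce=cv2.connectedComponentsWithStats(m)
    i=1+np.argmax(st[1:,4]);vs,us=np.nonzero(l==i)
    P=np.array([ray(n,u,v,z)[:2] for u,v in zip(us,vs)]);return P,(us.mean(),vs.mean())
E
python3 - <<'E'
from h import *
im=cv2.imread('pics/t0.png');H=cv2.cvtColor(im,cv2.COLOR_BGR2HSV)
for n in ('top','side'):
  for th in ['elbow_a','socket_a','mat_red','mat_green','jar_red','jar_green','scanner','stand','dock','bin']:
    for d in masks_of(n,th)[:6]:
        m=d['pixels'];vs,us=np.nonzero(m)
        if d['score']<.3: continue
        z={'elbow_a':.02,'mat_red':.004,'mat_green':.004,'dock':.004,'scanner':.115,'stand':.05,'bin':.06}.get(th,.042 if 'socket' in th else .05)
        P=np.array([ray(n,u,v,z)[:2] for u,v in zip(us,vs)])
        (c,(a,b),an)=cv2.minAreaRect(P.astype(np.float32)*1000)
        print(n,th,round(d['score'],2),len(us),'px',us.min(),us.max(),vs.min(),vs.max(),'mean',np.round(P.mean(0),3),'rect',np.round(c),round(a),round(b),round(an,1))
        if th in('elbow_a','stand','scanner'): np.save(f'm_{n}_{th}.npy',m)
x=cv2.resize(im[190:320,110:440],None,fx=2.4,fy=2.4,interpolation=cv2.INTER_CUBIC);cv2.imwrite('pics/t0z.png',x)
E
```

```text
top elbow_a 0.68 552 px 267 303 238 264 mean [0.528 0.108] rect [521. 110.] 61 60 30.8
top socket_a 0.73 324 px 324 347 178 202 mean [0.658 0.005] rect [658.   5.] 52 49 1.4
top socket_a 0.68 1993 px 124 174 199 249 mean [0.579 0.395] rect [582. 395.] 106 90 17.1
top socket_a 0.67 271 px 348 366 288 305 mean [ 0.435 -0.044] rect [435. -44.] 35 37 1.4
top mat_red 0.88 638 px 255 296 173 213 mean [0.645 0.126] rect [653. 132.] 84 93 26.5
top mat_green 0.82 771 px 377 420 176 219 mean [ 0.65  -0.131] rect [ 654. -135.] 95 95 46.1
top jar_red 0.75 748 px 256 286 313 343 mean [0.367 0.129] rect [367. 130.] 60 61 1.4
top jar_red 0.6 790 px 385 416 181 213 mean [ 0.646 -0.132] rect [ 647. -133.] 61 72 57.2
top jar_red 0.6 821 px 445 479 122 155 mean [ 0.774 -0.264] rect [ 774. -264.] 56 80 46.2Traceback (most recent call last):
  File "<stdin>", line 9, in <module>
  File "h.py", line 8, in ray
    c=camera_model(n);R=np.array(c['R']);t=np.array(c['t'])
ValueError: time passes only in moves, steps and waits
```

```bash
cat > h2.py <<'E'
import workcell,functools
E
sed -i '2a _cm={}\n_c0=camera_model\ndef camera_model(n):\n    if n not in _cm: _cm[n]=_c0(n)\n    return _cm[n]' h.py
rm h2.py
python3 - <<'E'
from h import *
im=cv2.imread('pics/t0.png')
x=cv2.resize(im[190:320,110:440],None,fx=2.4,fy=2.4,interpolation=cv2.INTER_CUBIC);cv2.imwrite('pics/t0z.png',x)
for n in ('top','side'):
  for th in ['elbow_a','scanner','stand','dock','bin','jar_green','mat_red','mat_green']:
    if n=='side' and th in ('dock','bin'):continue
    for d in masks_of(n,th)[:3]:
        m=d['pixels'];vs,us=np.nonzero(m)
        if d['score']<.3: continue
        z={'elbow_a':.02,'mat_red':.004,'mat_green':.004,'dock':.004,'scanner':.115,'stand':.05,'bin':.06}.get(th,.042 if 'socket' in th else .05)
        P=np.array([ray(n,u,v,z)[:2] for u,v in zip(us,vs)])
        (c,(a,b),an)=cv2.minAreaRect(P.astype(np.float32)*1000)
        print(n,th,round(d['score'],2),len(us),'px',us.min(),us.max(),vs.min(),vs.max(),'mean',np.round(P.mean(0),3),'rect',np.round(c),round(a),round(b),round(an,1))
        if th in('elbow_a','stand','scanner'): np.save(f'm_{n}_{th}.npy',m)
E
```

```text
top elbow_a 0.68 552 px 267 303 238 264 mean [0.528 0.108] rect [521. 110.] 61 60 30.8
top scanner 0.71 944 px 176 223 269 298 mean [0.455 0.264] rect [456. 266.] 86 44 73.1
top stand 0.76 1935 px 125 174 199 250 mean [0.577 0.392] rect [581. 393.] 106 89 18.1
top dock 0.77 1014 px 185 231 258 306 mean [0.46  0.267] rect [457. 271.] 97 103 85.7
top bin 0.76 13132 px 426 549 203 347 mean [ 0.487 -0.311] rect [ 489. -311.] 214 261 78.8
top bin 0.68 265 px 348 366 288 304 mean [ 0.436 -0.043] rect [436. -43.] 32 37 1.4
top jar_green 0.93 760 px 258 287 173 204 mean [0.656 0.137] rect [656. 138.] 66 61 1.8
top mat_red 0.88 638 px 255 296 173 213 mean [0.645 0.126] rect [653. 132.] 84 93 26.5
top mat_green 0.82 771 px 377 420 176 219 mean [ 0.65  -0.131] rect [ 654. -135.] 95 95 46.1
side elbow_a 0.62 721 px 280 316 279 308 mean [0.524 0.108] rect [518. 110.] 69 75 36.5
side scanner 0.95 2096 px 237 291 322 389 mean [0.422 0.308] rect [426. 305.] 82 106 74.3
side stand 0.55 2989 px 125 200 356 417 mean [0.555 0.416] rect [567. 421.] 133 92 16.6
side jar_green 0.37 660 px 280 315 280 308 mean [0.506 0.129] rect [500. 132.] 64 69 36.5
side mat_red 0.75 619 px 217 263 260 293 mean [0.64  0.139] rect [647. 136.] 94 79 61.1
side mat_red 0.6 2877 px 127 200 357 417 mean [0.584 0.403] rect [598. 408.] 136 94 18.2
side mat_red 0.33 350 px 331 374 135 170 mean [ 0.717 -0.383] rect [ 717. -362.] 33 191 0.4
side mat_green 0.65 334 px 301 340 200 220 mean [ 0.645 -0.122] rect [ 647. -129.] 91 71 36.4
```

View pics/t0z.png

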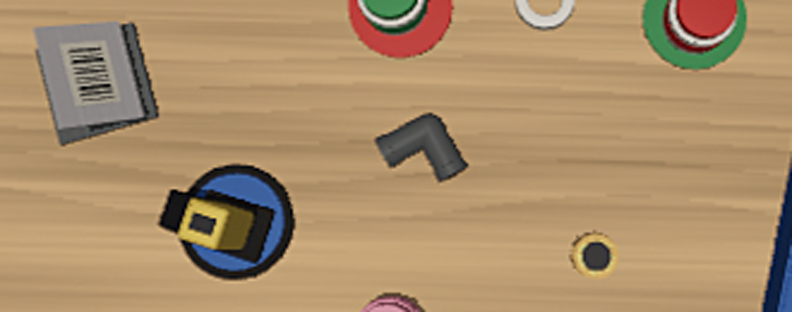

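```bash
python3 - <<'E'
from h import *
im=cv2.imread('pics/t0.png')
def mats(im,n):
    H=cv2.cvtColor(im,cv2.COLOR_BGR2HSV).astype(int)
    red=((H[...,0]<6)|(H[...,0]>174))&(H[...,1]>140)&(H[...,2]>70)
    gr=(H[...,0]>50)&(H[...,0]<85)&(H[...,1]>90)&(H[...,2]>40)
    return red,gr
red,gr=mats(im,'top')
bl=(lambda H:(H[...,0]>100)&(H[...,0]<125)&(H[...,1]>100))(cv2.cvtColor(im,cv2.COLOR_BGR2HSV))
def circ(mask,box,z,name):
    u0,u1,v0,v1=box;m=np.zeros_like(mask);m[v0:v1,u0:u1]=mask[v0:v1,u0:u1]
    vs,us=np.nonzero(m);P=np.array([ray('top',u,v,z)[:2] for u,v in zip(us,vs)])
    c,r=cv2.minEnclosingCircle(P.astype(np.float32)*1000);print(name,len(us),np.round(c,1),round(r,1))
circ(red,(250,303,165,220),.004,'mat_red')
circ(gr,(372,425,170,225),.004,'mat_green')
circ(gr,(257,287,165,200),.068,'capgreen')
circ(red,(385,420,176,208),.068,'capred')
circ(bl,(180,240,250,312),.004,'dock blue')
x=np.hstack([cv2.resize(im[160:225,245:310],(390,390),interpolation=cv2.INTER_CUBIC),cv2.resize(im[165:230,365:430],(390,390),interpolation=cv2.INTER_CUBIC)]);cv2.imwrite('pics/jars.png',x)
y=np.hstack([cv2.resize(im[195:255,120:180],(390,390),interpolation=cv2.INTER_CUBIC),cv2.resize(im[250:315,175:240],(390,390),interpolation=cv2.INTER_CUBIC)]);cv2.imwrite('pics/lab.png',y)
E
```

```text
mat_red 693 [658.  133.2] 47.6
mat_green 630 [ 654.3 -136.3] 47.3
capgreen 487 [655.9 132.8] 31.7
capred 503 [ 645.5 -129.9] 33.2
dock blue 631 [466.9 279.3] 55.3
```

View pics/jars.png

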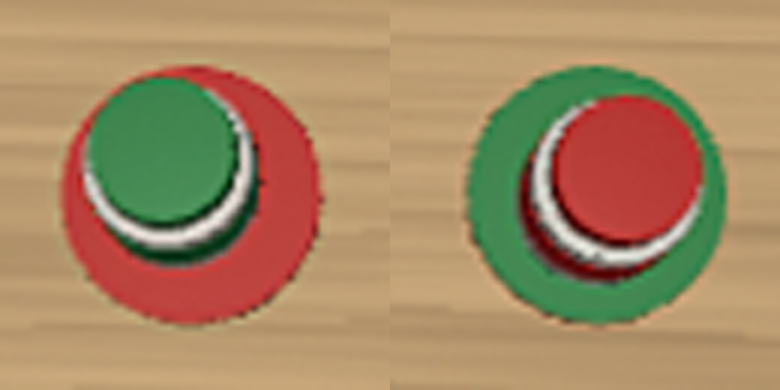

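View pics/lab.png

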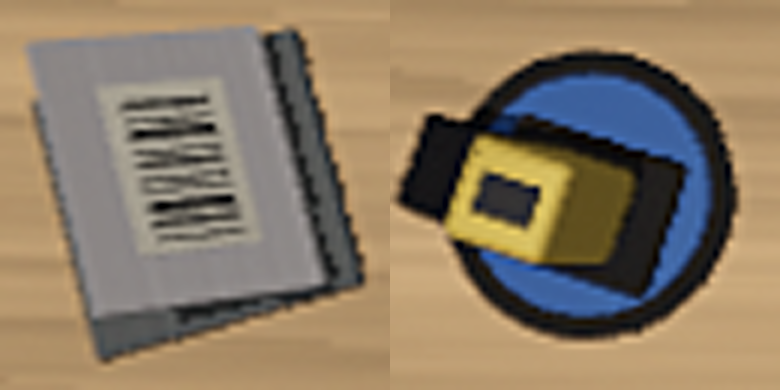

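```bash
python3 - <<'E'
from h import *
f=lambda u,v,z:np.round(ray('top',u,v,z)*1000,1)
print('capG',f(272.2,185,.068),'capR',f(404.7,193,.068),'matR',f(277,192.5,.004),'matG',f(399.3,197.5,.004),'dock',f(209.2,282.5,.004),'label',f(147.4,220.7,.05),'scantop',f(195,283.3,.115))
q=lambda a,b:(120+a/6.5,195+b/6.5)
A=ray('top',*q(98,88),.065);B=ray('top',*q(137,255),.065);C=ray('top',*q(222,78),.035);D=ray('top',*q(262,240),.035)
print('edges',A-B,C-D,np.linalg.norm(A-B),np.linalg.norm(C-D)); 
for P,Q in((A,B),(C,D)):
  d=P-Q;print('ang',np.degrees(np.arctan2(d[1],d[0])))
m=(A+B)/2-(C+D)/2;print('up-slope',m,np.degrees(np.arctan2(m[1],m[0])))
# base outline: right edge of base and bottom
p=lambda a,b,z:ray('top',*q(a,b),z)
for z in (.008,): 
  d=p(298,30,z)-p(365,285,z);print('base right edge',d*1000,np.degrees(np.arctan2(d[1],d[0])))
  d=p(100,362,z)-p(365,285,z);print('base bottom',d*1000,np.degrees(np.arctan2(d[1],d[0])))
# scanner foot: edges in lab right panel
r=lambda a,b,z:ray('top',175+(a-390)/6,250+b/6,z)
d=r(515,115,.01)-r(685,165,.01);print('foot edge ang',np.degrees(np.arctan2(d[1],d[0])))
d=r(685,165,.01)-r(642,298,.01);print('foot front',d*1000,np.degrees(np.arctan2(d[1],d[0])))
T=[r(472,135,.115),r(568,158,.115),r(447,232,.115),r(545,262,.115)]
print('top sq',np.round(np.array(T)*1000))
d=T[0]-T[1];print(np.degrees(np.arctan2(d[1],d[0])));d=T[0]-T[2];print(np.degrees(np.arctan2(d[1],d[0])))
d=r(425,110,.06)-r(400,205,.06);print('nose front',np.degrees(np.arctan2(d[1],d[0])))
print('sock top',f(357.5,296,.042))
go(0.514,0.087,0.15,30.8)
E
```

```text
capG [659.4 136.8  68. ] capR [ 649.8 -137.5   68. ] matR [656.9 131.8   4. ] matG [ 652.8 -137.     4. ] dock [456.8 270.4   4. ] label [580.8 395.   50. ] scantop [452.9 273.7 115. ]
edges [0.05275966 0.01573801 0.        ] [0.05276028 0.01621218 0.        ] 0.05505694391137257 0.05519494655242674
ang 16.609643819156386
ang 17.08115187492538
up-slope [-0.00919312  0.02903502  0.03      ] 107.56892837312465
base right edge [85.21744429 27.27200401  0.        ] 17.746148678476505
base bottom [-27.80025378  85.83005172   0.        ] 107.94707850337814
foot edge ang 75.12304896291384
foot front [ 47.31115996 -13.01488541   0.        ] -15.3811109713444
top sq [[473. 287. 115.]
 [467. 256. 115.]
 [442. 293. 115.]
 [433. 261. 115.]]
78.01183916592824
-11.40775906303913
nose front -11.589179129851024
sock top [435.8 -45.3  42. ]
tcp [ 0.1614 -0.5258  0.2483] [-180.     0.    17.1] shift [ 516.9 -482.4   98.3] dist 714
rot [-0.    0.   -0.24]
```

```bash
python3 -m handwheel '[{"wz":-0.08,"gripper":0},{"wz":-0.08},{"wz":-0.08},{}]' 40; python3 - <<'E'
from h import *
go(0.514,0.087,0.15,30.8)
E
```

```text
tcp [ 0.1614 -0.5258  0.2483] [-180.     0.    17.1] shift [ 516.9 -482.4   98.3] dist 714
rot [-0.    0.   -0.24]validation failed for argument at $[0]...
```

```bash
python3 -m handwheel '[{"x":0,"y":0,"z":0,"wx":0,"wy":0,"wz":-0.08,"gripper":0},{"x":0,"y":0,"z":0,"wx":0,"wy":0,"wz":-0.08,"gripper":0},{"x":0,"y":0,"z":0,"wx":0,"wy":0,"wz":-0.08,"gripper":0}]' 40; python3 - <<'E'
from h import *
go(0.514,0.087,0.15,30.8)
E
```

```text
time_s: 2.7
tcp_pos: [0.1614, -0.5258, 0.2483]
eef_rot: [180.0, 0.0, 31.0]
ft_force: [-0.4, 0.0, 0.0]
opening: 0.996
tcp [ 0.1614 -0.5258  0.2483] [180.   0.  31.] shift [ 618.1 -343.3   98.3] dist 714
rot [0.    0.    0.004]
```

```bash
R='x'; python3 -m handwheel '[{"x":31,"y":-17,"z":0,"wx":0,"wy":0,"wz":0,"gripper":0},{"x":31,"y":-17,"z":0,"wx":0,"wy":0,"wz":0,"gripper":0},{"x":31,"y":-17,"z":0,"wx":0,"wy":0,"wz":0,"gripper":0},{"x":31,"y":-17,"z":0,"wx":0,"wy":0,"wz":0,"gripper":0},{"x":31,"y":-17,"z":0,"wx":0,"wy":0,"wz":0,"gripper":0},{"x":31,"y":-17,"z":0,"wx":0,"wy":0,"wz":0,"gripper":0},{"x":31,"y":-17,"z":0,"wx":0,"wy":0,"wz":0,"gripper":0},{"x":31,"y":-17,"z":0,"wx":0,"wy":0,"wz":0,"gripper":0},{"x":31,"y":-17,"z":0,"wx":0,"wy":0,"wz":0,"gripper":0},{"x":31,"y":-17,"z":0,"wx":0,"wy":0,"wz":0,"gripper":0}]' ; python3 -m handwheel '[{"x":31,"y":-17,"z":10,"wx":0,"wy":0,"wz":0,"gripper":0},{"x":31,"y":-17,"z":10,"wx":0,"wy":0,"wz":0,"gripper":0},{"x":31,"y":-17,"z":10,"wx":0,"wy":0,"wz":0,"gripper":0},{"x":31,"y":-17,"z":10,"wx":0,"wy":0,"wz":0,"gripper":0},{"x":31,"y":-17,"z":10,"wx":0,"wy":0,"wz":0,"gripper":0},{"x":31,"y":-17,"z":10,"wx":0,"wy":0,"wz":0,"gripper":0},{"x":31,"y":-17,"z":10,"wx":0,"wy":0,"wz":0,"gripper":0},{"x":31,"y":-17,"z":10,"wx":0,"wy":0,"wz":0,"gripper":0},{"x":31,"y":-17,"z":10,"wx":0,"wy":0,"wz":0,"gripper":0},{"x":20,"y":-17,"z":0,"wx":0,"wy":0,"wz":0,"gripper":0}]'
python3 - <<'E'
from h import *
snap('side','s1.png')
go(0.514,0.087,0.023,30.8)
E
```

```text
time_s: 3.53
tcp_pos: [0.341, -0.2194, 0.2485]
eef_rot: [180.0, -0.0, 30.8]
ft_force: [1.2, 0.1, -0.5]
opening: 1.006
time_s: 4.37
tcp_pos: [0.5108, 0.0804, 0.156]
eef_rot: [-179.9, 0.1, 30.9]
ft_force: [0.3, -0.1, -0.1]
opening: 1.003
tcp [0.5115 0.0832 0.1566] [-179.9    0.    31. ] shift [  4.1  -1.7 133.6] dist 134
rot [-0.002  0.     0.003]
```

View pics/s1.png

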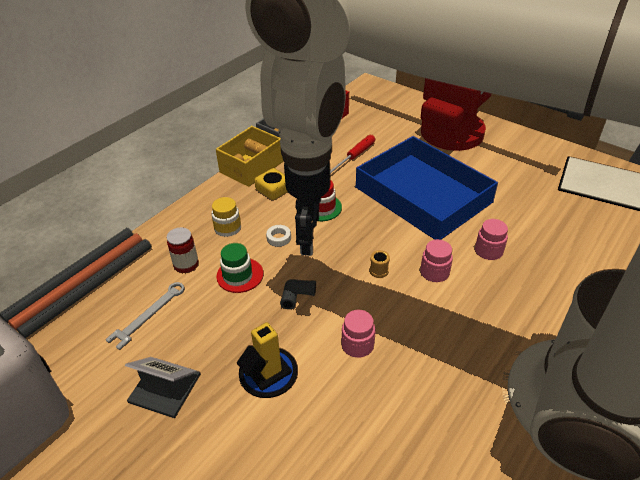

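The elbow at (300,291) is unmoved and the gripper is above it. The area the arm had been hiding is empty, so there is only one elbow and one socket. Descending now.

```bash
python3 -m handwheel '[{"x":1,"y":0,"z":34,"wx":0,"wy":0,"wz":0,"gripper":0},{"x":1,"y":0,"z":34,"wx":0,"wy":0,"wz":0,"gripper":0},{"x":1,"y":0,"z":34,"wx":0,"wy":0,"wz":0,"gripper":0},{"x":0,"y":0,"z":20,"wx":0,"wy":0,"wz":0,"gripper":0},{"x":0,"y":0,"z":11,"wx":0,"wy":0,"wz":0,"gripper":0},{"x":0,"y":0,"z":0,"wx":0,"wy":0,"wz":0,"gripper":0},{"x":0,"y":0,"z":0,"wx":0,"wy":0,"wz":0,"gripper":1},{"x":0,"y":0,"z":0,"wx":0,"wy":0,"wz":0,"gripper":1},{"x":0,"y":0,"z":0,"wx":0,"wy":0,"wz":0,"gripper":1},{"x":0,"y":0,"z":0,"wx":0,"wy":0,"wz":0,"gripper":1}]' 50;python3 -m handwheel '[{"x":0,"y":0,"z":0,"wx":0,"wy":0,"wz":0,"gripper":1},{"x":0,"y":0,"z":0,"wx":0,"wy":0,"wz":0,"gripper":1},{"x":0,"y":0,"z":0,"wx":0,"wy":0,"wz":0,"gripper":1},{"x":0,"y":0,"z":0,"wx":0,"wy":0,"wz":0,"gripper":1}]' 50
```

```text
time_s: 5.25
tcp_pos: [0.5137, 0.0798, 0.0268]
eef_rot: [180.0, -0.1, 30.8]
ft_force: [0.1, 0.5, -0.7]
opening: 0.455
time_s: 5.58
tcp_pos: [0.5136, 0.0798, 0.0267]
eef_rot: [180.0, -0.1, 30.8]
ft_force: [-0.9, -0.3, 6.4]
opening: 0.326
```

```bash
python3 -m handwheel '[{"x":0,"y":0,"z":-15,"wx":0,"wy":0,"wz":0,"gripper":1},{"x":0,"y":0,"z":-25,"wx":0,"wy":0,"wz":0,"gripper":1},{"x":0,"y":0,"z":-30,"wx":0,"wy":0,"wz":0,"gripper":1},{"x":0,"y":0,"z":-30,"wx":0,"wy":0,"wz":0,"gripper":1},{"x":0,"y":0,"z":-20,"wx":0,"wy":0,"wz":0,"gripper":1},{"x":0,"y":0,"z":0,"wx":0,"wy":0,"wz":0,"gripper":1}]'
python3 -m handwheel '[{"x":-10,"y":20,"z":0,"wx":0,"wy":0,"wz":0,"gripper":1},{"x":-18,"y":35,"z":0,"wx":0,"wy":0,"wz":0,"gripper":1},{"x":-18,"y":35,"z":0,"wx":0,"wy":0,"wz":0,"gripper":1},{"x":-18,"y":35,"z":0,"wx":0,"wy":0,"wz":0,"gripper":1},{"x":-18,"y":35,"z":0,"wx":0,"wy":0,"wz":0,"gripper":1},{"x":-18,"y":35,"z":0,"wx":0,"wy":0,"wz":0,"gripper":1},{"x":-18,"y":35,"z":0,"wx":0,"wy":0,"wz":0,"gripper":1},{"x":-18,"y":35,"z":0,"wx":0,"wy":0,"wz":0,"gripper":1},{"x":-18,"y":35,"z":0,"wx":0,"wy":0,"wz":0,"gripper":1},{"x":-18,"y":35,"z":0,"wx":0,"wy":0,"wz":0,"gripper":1}]'
python3 -m handwheel '[{"x":-5,"y":12,"z":0,"wx":0,"wy":0,"wz":0,"gripper":1},{"x":0,"y":0,"z":0,"wx":0,"wy":0,"wz":0,"gripper":1}]'
python3 - <<'E'
from h import *
go(0.54,-0.31,0.04,30.8)
snap('top','t2.png');snap('side','s2.png')
E
```

```text
time_s: 6.08
tcp_pos: [0.5147, 0.08, 0.1505]
eef_rot: [179.8, -0.4, 30.8]
ft_force: [0.7, 0.2, -0.4]
opening: 0.321
time_s: 6.92
tcp_pos: [0.5363, -0.2981, 0.1447]
eef_rot: [-180.0, 0.0, 30.8]
ft_force: [0.2, 0.6, -0.6]
opening: 0.324
time_s: 7.08
tcp_pos: [0.538, -0.312, 0.1439]
eef_rot: [-180.0, 0.1, 30.6]
ft_force: [0.6, 0.7, -1.1]
opening: 0.324
tcp [ 0.538  -0.312   0.1439] [-1.80e+02  1.00e-01  3.06e+01] shift [  2.8  -0.7 103.9] dist 104
rot [-0.001  0.001 -0.003]
```

View pics/s2.png

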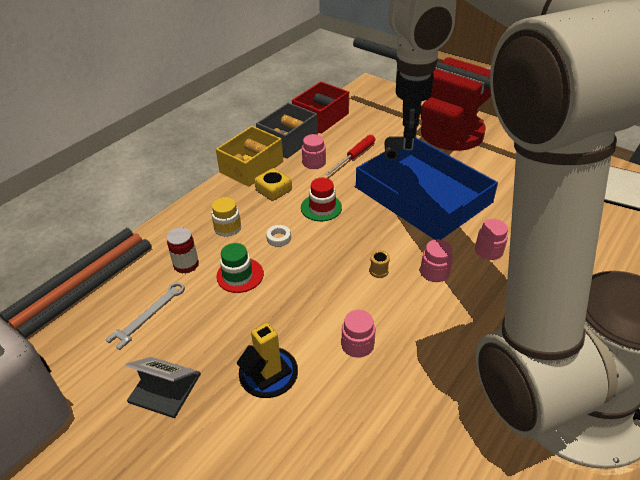

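The elbow is held over the bin at about (405,148). Now I'll lower and release it.

```bash
python3 -m handwheel '[{"x":-9,"y":-5,"z":30,"wx":0,"wy":0,"wz":0,"gripper":1},{"x":0,"y":0,"z":35,"wx":0,"wy":0,"wz":0,"gripper":1},{"x":0,"y":0,"z":25,"wx":0,"wy":0,"wz":0,"gripper":1},{"x":0,"y":0,"z":13,"wx":0,"wy":0,"wz":0,"gripper":1},{"x":0,"y":0,"z":0,"wx":0,"wy":0,"wz":0,"gripper":1},{"x":0,"y":0,"z":0,"wx":0,"wy":0,"wz":0,"gripper":0},{"x":0,"y":0,"z":0,"wx":0,"wy":0,"wz":0,"gripper":0},{"x":0,"y":0,"z":0,"wx":0,"wy":0,"wz":0,"gripper":0},{"x":0,"y":0,"z":0,"wx":0,"wy":0,"wz":0,"gripper":0},{"x":0,"y":0,"z":0,"wx":0,"wy":0,"wz":0,"gripper":0}]'
python3 -m handwheel '[{"x":0,"y":0,"z":-20,"wx":0,"wy":0,"wz":0,"gripper":0},{"x":0,"y":0,"z":-40,"wx":0,"wy":0,"wz":0,"gripper":0},{"x":0,"y":0,"z":-40,"wx":0,"wy":0,"wz":0,"gripper":0},{"x":0,"y":0,"z":0,"wx":0,"wy":0,"wz":0.1,"gripper":0},{"x":0,"y":0,"z":0,"wx":0,"wy":0,"wz":0.1,"gripper":0},{"x":0,"y":0,"z":0,"wx":0,"wy":0,"wz":0.11,"gripper":0},{"x":0,"y":0,"z":0,"wx":0,"wy":0,"wz":0.11,"gripper":0},{"x":0,"y":0,"z":0,"wx":0,"wy":0,"wz":0.11,"gripper":0},{"x":0,"y":0,"z":0,"wx":0,"wy":0,"wz":0,"gripper":0}]'
python3 - <<'E'
from h import *
snap('top','t3.png');snap('side','s3.png')
for n in('top','side'):
  for d in find_in(n,'socket_a')+find_in(n,'elbow_a'): print(n,round(d['score'],2),np.round(w(n,d['at']),3))
go(0.436,-0.045,0.1,0)
E
```

```text
time_s: 8.02
tcp_pos: [0.5289, -0.3096, 0.0436]
eef_rot: [179.9, -0.1, 30.8]
ft_force: [-0.7, 0.2, 0.4]
opening: 0.992
time_s: 8.77
tcp_pos: [0.5284, -0.3094, 0.1428]
eef_rot: [180.0, -0.0, 0.2]
ft_force: [0.6, 1.3, 0.6]
opening: 0.998
top 0.7 [ 0.437 -0.046  0.039]
top 0.4 [0.639 0.117 0.002]
top 0.71 [ 0.54  -0.269  0.032]
side 0.74 [ 0.429 -0.042  0.042]
side 0.75 [ 0.533 -0.291  0.028]
tcp [ 0.5283 -0.3093  0.1423] [180.   -0.    0.6] shift [ -89.7 -265.2   42.3] dist 283
rot [ 0.   -0.    0.01]
```

View pics/t3.png

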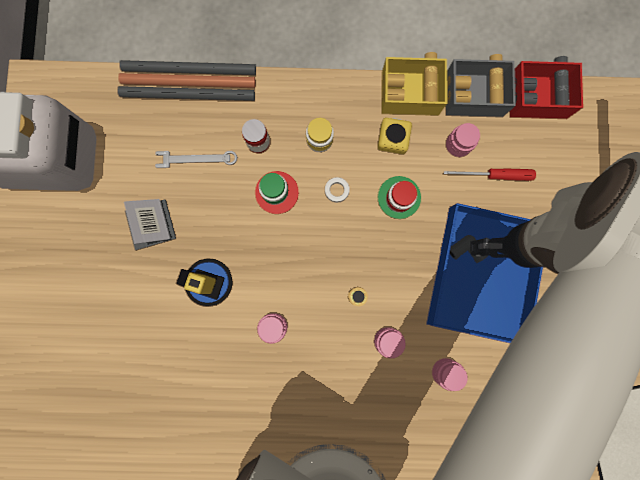

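```bash
python3 -m handwheel '[{"x":-8,"y":-25,"z":0,"wx":0,"wy":0,"wz":0,"gripper":0},{"x":-13,"y":-38,"z":0,"wx":0,"wy":0,"wz":0,"gripper":0},{"x":-13,"y":-38,"z":0,"wx":0,"wy":0,"wz":0,"gripper":0},{"x":-13,"y":-38,"z":0,"wx":0,"wy":0,"wz":0,"gripper":0},{"x":-13,"y":-38,"z":0,"wx":0,"wy":0,"wz":0,"gripper":0},{"x":-13,"y":-38,"z":0,"wx":0,"wy":0,"wz":0,"gripper":0},{"x":-13,"y":-38,"z":0,"wx":0,"wy":0,"wz":0,"gripper":0},{"x":-4,"y":-12,"z":20,"wx":0,"wy":0,"wz":0,"gripper":0},{"x":0,"y":0,"z":15,"wx":0,"wy":0,"wz":0,"gripper":0},{"x":0,"y":0,"z":0,"wx":0,"wy":0,"wz":0,"gripper":0}]'
python3 - <<'E'
from h import *
go(0.4365,-0.0455,0.03,0)
E
```

```text
time_s: 9.9
tcp_pos: [0.4348, -0.0439, 0.1051]
eef_rot: [-180.0, 0.2, 0.6]
ft_force: [0.7, -0.0, -1.0]
opening: 1.003
tcp [ 0.4348 -0.0439  0.1051] [-180.     0.2    0.6] shift [ 1.9  1.6 75.1] dist 75
rot [-0.     0.003  0.011]
```

```bash
python3 -m handwheel '[{"x":1,"y":1,"z":30,"wx":0,"wy":0,"wz":0,"gripper":0},{"x":1,"y":1,"z":30,"wx":0,"wy":0,"wz":0,"gripper":0},{"x":0,"y":0,"z":15,"wx":0,"wy":0,"wz":0,"gripper":0},{"x":0,"y":0,"z":0,"wx":0,"wy":0,"wz":0,"gripper":0},{"x":0,"y":0,"z":0,"wx":0,"wy":0,"wz":0,"gripper":1},{"x":0,"y":0,"z":0,"wx":0,"wy":0,"wz":0,"gripper":1},{"x":0,"y":0,"z":0,"wx":0,"wy":0,"wz":0,"gripper":1},{"x":0,"y":0,"z":0,"wx":0,"wy":0,"wz":0,"gripper":1},{"x":0,"y":0,"z":0,"wx":0,"wy":0,"wz":0,"gripper":1},{"x":0,"y":0,"z":0,"wx":0,"wy":0,"wz":0,"gripper":1}]' 50
python3 -m handwheel '[{"x":0,"y":0,"z":0,"wx":0,"wy":0,"wz":0,"gripper":1},{"x":0,"y":0,"z":-20,"wx":0,"wy":0,"wz":0,"gripper":1},{"x":0,"y":0,"z":-30,"wx":0,"wy":0,"wz":0,"gripper":1},{"x":0,"y":0,"z":-35,"wx":0,"wy":0,"wz":0,"gripper":1},{"x":0,"y":0,"z":-35,"wx":0,"wy":0,"wz":0,"gripper":1},{"x":0,"y":0,"z":-10,"wx":0,"wy":0,"wz":0,"gripper":1},{"x":0,"y":0,"z":0,"wx":0,"wy":0,"wz":0,"gripper":1}]'
```

```text
time_s: 10.73
tcp_pos: [0.4392, -0.0472, 0.034]
eef_rot: [180.0, -0.1, 0.5]
ft_force: [-1.3, 0.6, 6.0]
opening: 0.432
time_s: 11.32
tcp_pos: [0.4398, -0.0471, 0.1659]
eef_rot: [180.0, -0.3, 0.5]
ft_force: [0.1, -0.3, -1.8]
opening: 0.433
```

```bash
python3 -m handwheel '[{"x":0,"y":20,"z":0,"wx":0,"wy":0,"wz":0,"gripper":1},{"x":0,"y":38,"z":0,"wx":0,"wy":0,"wz":0,"gripper":1},{"x":0,"y":38,"z":0,"wx":0,"wy":0,"wz":0,"gripper":1},{"x":0,"y":38,"z":0,"wx":0,"wy":0,"wz":0,"gripper":1},{"x":0,"y":38,"z":0,"wx":0,"wy":0,"wz":0,"gripper":1},{"x":0,"y":38,"z":0,"wx":0,"wy":0,"wz":0,"gripper":1},{"x":0,"y":30,"z":0,"wx":0,"wy":0,"wz":0,"gripper":1},{"x":0,"y":15,"z":0,"wx":0,"wy":0,"wz":0,"gripper":1},{"x":0,"y":0,"z":0,"wx":0,"wy":0,"wz":0,"gripper":1}]'
python3 -m handwheel '[{"x":0,"y":0,"z":25,"wx":0,"wy":0,"wz":0,"gripper":1},{"x":0,"y":0,"z":35,"wx":0,"wy":0,"wz":0,"gripper":1},{"x":0,"y":0,"z":35,"wx":0,"wy":0,"wz":0,"gripper":1},{"x":0,"y":0,"z":25,"wx":0,"wy":0,"wz":0,"gripper":1},{"x":0,"y":0,"z":0,"wx":0,"wy":0,"wz":0,"gripper":1},{"x":0,"y":0,"z":0,"wx":0,"wy":0,"wz":0,"gripper":0},{"x":0,"y":0,"z":0,"wx":0,"wy":0,"wz":0,"gripper":0},{"x":0,"y":0,"z":0,"wx":0,"wy":0,"wz":0,"gripper":0},{"x":0,"y":0,"z":0,"wx":0,"wy":0,"wz":0,"gripper":0},{"x":0,"y":0,"z":0,"wx":0,"wy":0,"wz":0,"gripper":0}]'
python3 -m handwheel '[{"x":0,"y":0,"z":-20,"wx":0,"wy":0,"wz":0,"gripper":0},{"x":0,"y":0,"z":-35,"wx":0,"wy":0,"wz":0,"gripper":0},{"x":0,"y":0,"z":-40,"wx":0,"wy":0,"wz":0,"gripper":0},{"x":0,"y":0,"z":-20,"wx":0,"wy":0,"wz":0,"gripper":0},{"x":0,"y":0,"z":0,"wx":0,"wy":0,"wz":0,"gripper":0}]'
python3 - <<'E'
from h import *
snap('top','t4.png');snap('side','s4.png')
go(0.657,0.135,0.15,0)
for n in('top','side'):
  for k in ('socket_a','elbow_a','jar_green'):
    for d in find_in(n,k): print(n,k,round(d['score'],2),np.round(w(n,d['at']),3))
E
```

```text
time_s: 12.07
tcp_pos: [0.4394, -0.3042, 0.1602]
eef_rot: [-179.9, 0.1, 0.3]
ft_force: [0.1, 0.5, -1.3]
opening: 0.433
time_s: 12.9
tcp_pos: [0.4407, -0.3022, 0.0434]
eef_rot: [179.9, -0.1, 0.4]
ft_force: [-0.2, 0.0, -0.6]
opening: 0.999
time_s: 13.32
tcp_pos: [0.4419, -0.3032, 0.1634]
eef_rot: [179.7, -0.4, 0.4]
ft_force: [-0.2, -1.2, -0.2]
opening: 0.999
tcp [ 0.4407 -0.3023  0.1585] [ 1.799e+02 -1.000e-01  4.000e-01] shift [ 219.7 -435.7    8.4] dist 488
rot [ 0.001 -0.002  0.008]
top socket_a 0.59 [ 0.423 -0.286  0.029]
top socket_a 0.37 [ 0.785 -0.12   0.035]
top elbow_a 0.96 [ 0.542 -0.282  0.031]
top jar_green 0.6 [0.655 0.135 0.073]
top jar_green 0.33 [ 0.781 -0.124  0.034]
side socket_a 0.75 [ 0.431 -0.29   0.043]
side elbow_a 0.73 [0.445 0.289 0.069]
side elbow_a 0.63 [ 0.533 -0.293  0.03 ]
side jar_green 0.76 [0.649 0.143 0.054]
```

View pics/s4.png

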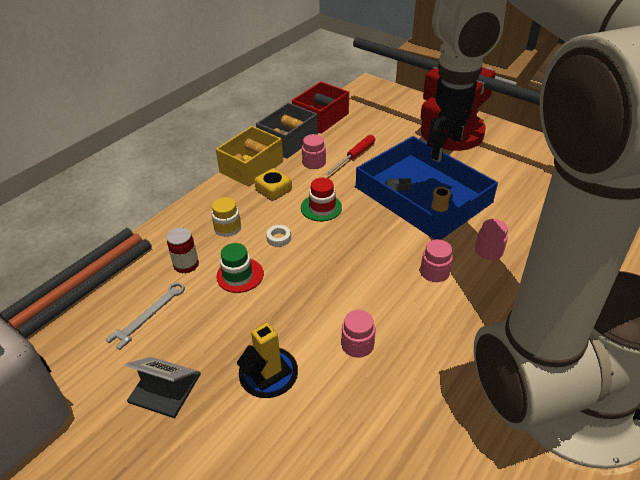

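The elbow (400,184) and the socket (441,198) are in the bin and nothing else has moved. Next is the green jar.

```bash
python3 -m handwheel '[{"x":10,"y":-20,"z":0,"wx":0,"wy":0,"wz":0,"gripper":0},{"x":17,"y":-34,"z":0,"wx":0,"wy":0,"wz":0,"gripper":0},{"x":17,"y":-34,"z":0,"wx":0,"wy":0,"wz":0,"gripper":0},{"x":17,"y":-34,"z":0,"wx":0,"wy":0,"wz":0,"gripper":0},{"x":17,"y":-34,"z":0,"wx":0,"wy":0,"wz":0,"gripper":0},{"x":17,"y":-34,"z":0,"wx":0,"wy":0,"wz":0,"gripper":0},{"x":17,"y":-34,"z":0,"wx":0,"wy":0,"wz":0,"gripper":0},{"x":17,"y":-34,"z":0,"wx":0,"wy":0,"wz":0,"gripper":0},{"x":17,"y":-34,"z":0,"wx":0,"wy":0,"wz":0,"gripper":0},{"x":17,"y":-34,"z":0,"wx":0,"wy":0,"wz":0,"gripper":0}]'
python3 -m handwheel '[{"x":17,"y":-34,"z":0,"wx":0,"wy":0,"wz":0,"gripper":0},{"x":17,"y":-34,"z":0,"wx":0,"wy":0,"wz":0,"gripper":0},{"x":17,"y":-34,"z":0,"wx":0,"wy":0,"wz":0,"gripper":0},{"x":8,"y":-10,"z":15,"wx":0,"wy":0,"wz":0,"gripper":0},{"x":0,"y":0,"z":15,"wx":0,"wy":0,"wz":0,"gripper":0},{"x":0,"y":0,"z":0,"wx":0,"wy":0,"wz":0,"gripper":0}]'
python3 - <<'E'
from h import *
go(0.658,0.136,0.043,0)
E
```

```text
time_s: 14.55
tcp_pos: [0.6011, 0.0187, 0.1567]
eef_rot: [-179.6, 0.0, 1.6]
ft_force: [0.1, -0.7, 0.7]
opening: 1.001
time_s: 15.05
tcp_pos: [0.6559, 0.0841, 0.1246]
eef_rot: [-177.6, 0.4, 6.3]
ft_force: [-0.3, -0.1, -1.0]
opening: 0.997
tcp [0.6559 0.0841 0.1246] [-177.6    0.4    6.3] shift [  8.4 -47.8  83.7] dist 97
rot [-0.042  0.009  0.11 ]
```

```bash
python3 -m handwheel '[{"x":0,"y":0,"z":0,"wx":0,"wy":0,"wz":0,"gripper":0},{"x":0,"y":0,"z":0,"wx":0,"wy":0,"wz":0,"gripper":0}]'
python3 - <<'E'
from h import *
go(0.658,0.136,0.043,0)
print(np.round(get_state()['joints'],1))
E
```

```text
time_s: 15.22
tcp_pos: [0.6569, 0.0833, 0.1297]
eef_rot: [-177.6, 0.0, 6.2]
ft_force: [-0.1, -0.1, 0.0]
opening: 1.001
tcp [0.6569 0.0833 0.1297] [-177.6    0.     6.2] shift [  6.9 -48.5  88.9] dist 101
rot [-0.043  0.003  0.109]
[  6.2  19.8  14.4  84.6   2.4 180. ]
```

Joint 6 is at its 180° limit, so I'll work at yaw 45°, where the wrist has range to spare.

```bash
python3 -m handwheel '[{"x":0,"y":0,"z":0,"wx":-0.042,"wy":0,"wz":-0.1,"gripper":0},{"x":0,"y":0,"z":0,"wx":0,"wy":0,"wz":-0.11,"gripper":0},{"x":0,"y":0,"z":0,"wx":0,"wy":0,"wz":-0.11,"gripper":0},{"x":0,"y":0,"z":0,"wx":0,"wy":0,"wz":-0.11,"gripper":0},{"x":0,"y":0,"z":0,"wx":0,"wy":0,"wz":-0.11,"gripper":0},{"x":0,"y":0,"z":0,"wx":0,"wy":0,"wz":-0.11,"gripper":0},{"x":0,"y":0,"z":0,"wx":0,"wy":0,"wz":0,"gripper":0}]'
python3 - <<'E'
from h import *
go(0.658,0.136,0.043,45)
E
```

```text
time_s: 15.8
tcp_pos: [0.6574, 0.0833, 0.1309]
eef_rot: [179.9, -0.2, 43.8]
ft_force: [0.2, -0.8, 0.2]
opening: 1.0
tcp [0.6574 0.0833 0.1309] [179.9  -0.2  43.8] shift [ 36.6 -37.8  88. ] dist 102
rot [ 0.001 -0.003 -0.022]
```

```bash
python3 -m handwheel '[{"x":18,"y":-19,"z":0,"wx":0,"wy":0,"wz":0,"gripper":0},{"x":18,"y":-19,"z":0,"wx":0,"wy":0,"wz":0,"gripper":0},{"x":0,"y":0,"z":0,"wx":0,"wy":0,"wz":0,"gripper":0},{"x":0,"y":0,"z":0,"wx":0,"wy":0,"wz":0,"gripper":0}]'
python3 - <<'E'
from h import *
go(0.658,0.136,0.043,45)
snap('top','t5.png');snap('side','s5.png')
for n in('top','side'):
  for k in ('jar_green',):
    for d in find_in(n,k): print(n,k,round(d['score'],2),np.round(w(n,d['at']),3))
E
```

```text
time_s: 16.13
tcp_pos: [0.6572, 0.137, 0.1303]
eef_rot: [180.0, -0.2, 43.4]
ft_force: [-0.2, -0.2, 0.0]
opening: 1.0
tcp [0.6572 0.137  0.1303] [180.   -0.2  43.4] shift [-0.3  1.2 87.3] dist 87
rot [ 0.001 -0.003 -0.027]
side jar_green 0.89 [0.646 0.147 0.057]
side jar_green 0.48 [0.564 0.416 0.007]
```

View pics/s5.png

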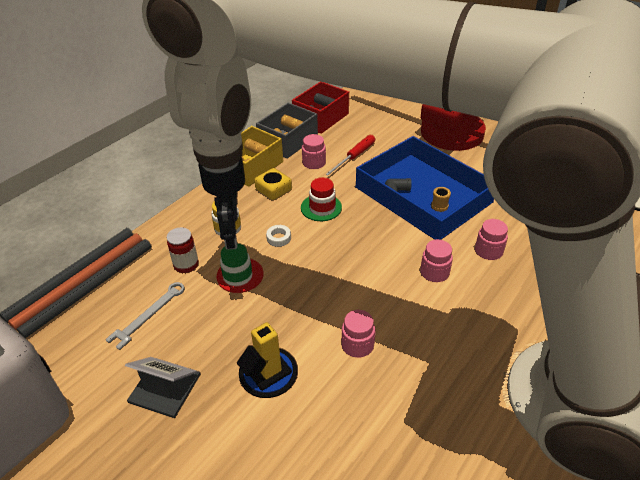

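The gripper is centred over the green jar at (235,262). Descending and gripping.

```bash
python3 -m handwheel '[{"x":0,"y":1,"z":25,"wx":0,"wy":0,"wz":0,"gripper":0},{"x":0,"y":0,"z":30,"wx":0,"wy":0,"wz":0,"gripper":0},{"x":0,"y":0,"z":22,"wx":0,"wy":0,"wz":0,"gripper":0},{"x":0,"y":0,"z":9,"wx":0,"wy":0,"wz":0,"gripper":0},{"x":0,"y":0,"z":0,"wx":0,"wy":0,"wz":0,"gripper":0},{"x":0,"y":0,"z":0,"wx":0,"wy":0,"wz":0,"gripper":1},{"x":0,"y":0,"z":0,"wx":0,"wy":0,"wz":0,"gripper":1},{"x":0,"y":0,"z":0,"wx":0,"wy":0,"wz":0,"gripper":1},{"x":0,"y":0,"z":0,"wx":0,"wy":0,"wz":0,"gripper":1},{"x":0,"y":0,"z":0,"wx":0,"wy":0,"wz":0,"gripper":1}]' 40
python3 -m handwheel '[{"x":0,"y":0,"z":0,"wx":0,"wy":0,"wz":0,"gripper":1},{"x":0,"y":0,"z":-10,"wx":0,"wy":0,"wz":0,"gripper":1},{"x":0,"y":0,"z":-20,"wx":0,"wy":0,"wz":0,"gripper":1},{"x":0,"y":0,"z":-20,"wx":0,"wy":0,"wz":0,"gripper":1},{"x":0,"y":0,"z":-10,"wx":0,"wy":0,"wz":0,"gripper":1},{"x":0,"y":0,"z":0,"wx":0,"wy":0,"wz":0,"gripper":1}]'
python3 - <<'E'
from h import *
go(0.53,0.05,0.05,45)
E
```

```text
time_s: 17.17
tcp_pos: [0.6592, 0.1357, 0.0461]
eef_rot: [179.9, -0.3, 43.5]
ft_force: [-0.3, -1.0, 7.1]
opening: 0.692
time_s: 17.67
tcp_pos: [0.6592, 0.1359, 0.1072]
eef_rot: [179.8, -0.3, 43.5]
ft_force: [0.1, -0.4, -1.3]
opening: 0.688
tcp [0.6592 0.1359 0.1072] [179.8  -0.3  43.5] shift [-153.2  -26.9   56.2] dist 165
rot [ 0.003 -0.006 -0.026]
```

```bash
python3 -m handwheel '[{"x":-15,"y":-3,"z":0,"wx":0,"wy":0,"wz":0,"gripper":1},{"x":-30,"y":-5,"z":0,"wx":0,"wy":0,"wz":0,"gripper":1},{"x":-35,"y":-6,"z":0,"wx":0,"wy":0,"wz":0,"gripper":1},{"x":-35,"y":-6,"z":0,"wx":0,"wy":0,"wz":0,"gripper":1},{"x":-25,"y":-5,"z":0,"wx":0,"wy":0,"wz":0,"gripper":1},{"x":-13,"y":-2,"z":20,"wx":0,"wy":0,"wz":0,"gripper":1},{"x":0,"y":0,"z":25,"wx":0,"wy":0,"wz":0,"gripper":1},{"x":0,"y":0,"z":10,"wx":0,"wy":0,"wz":0,"gripper":1},{"x":0,"y":0,"z":5,"wx":0,"wy":0,"wz":0,"gripper":1},{"x":0,"y":0,"z":0,"wx":0,"wy":0,"wz":0,"gripper":1}]'
python3 - <<'E'
from h import *
go(0.53,0.05,0.042,45)
E
```

```text
time_s: 18.5
tcp_pos: [0.5279, 0.0499, 0.043]
eef_rot: [-180.0, -0.0, 43.5]
ft_force: [-0.2, 0.3, -1.9]
opening: 0.685
tcp [0.5279 0.0499 0.043 ] [-180.    -0.    43.5] shift [1.6 1.4 1. ] dist 2
rot [-0.001 -0.    -0.026]
```

Releasing here and moving to above the red jar.

```bash
python3 -m handwheel '[{"x":0,"y":0,"z":1,"wx":0,"wy":0,"wz":0,"gripper":1},{"x":0,"y":0,"z":0,"wx":0,"wy":0,"wz":0,"gripper":0},{"x":0,"y":0,"z":0,"wx":0,"wy":0,"wz":0,"gripper":0},{"x":0,"y":0,"z":0,"wx":0,"wy":0,"wz":0,"gripper":0},{"x":0,"y":0,"z":0,"wx":0,"wy":0,"wz":0,"gripper":0},{"x":0,"y":0,"z":0,"wx":0,"wy":0,"wz":0,"gripper":0},{"x":0,"y":0,"z":-20,"wx":0,"wy":0,"wz":0,"gripper":0},{"x":0,"y":0,"z":-35,"wx":0,"wy":0,"wz":0,"gripper":0},{"x":0,"y":0,"z":-35,"wx":0,"wy":0,"wz":0,"gripper":0},{"x":0,"y":0,"z":0,"wx":0,"wy":0,"wz":0,"gripper":0}]'
python3 - <<'E'
from h import *
snap('top','t6.png');snap('side','s6.png')
for n in('top','side'):
  for k in ('jar_green','jar_red'):
    for d in find_in(n,k): print(n,k,round(d['score'],2),np.round(w(n,d['at']),3))
go(0.649,-0.136,0.13,45)
E
```

```text
time_s: 19.33
tcp_pos: [0.5309, 0.05, 0.1393]
eef_rot: [179.7, -0.5, 43.5]
ft_force: [0.2, 0.2, 0.2]
opening: 1.002
top jar_red 0.91 [ 0.286 -0.233  0.066]
top jar_red 0.63 [ 0.773 -0.262  0.065]
top jar_red 0.59 [ 0.642 -0.131  0.075]
top jar_red 0.59 [0.367 0.145 0.061]
top jar_red 0.57 [ 0.346 -0.109  0.07 ]
side jar_green 0.82 [0.518 0.064 0.048]
side jar_red 0.92 [0.359 0.142 0.055]
side jar_red 0.72 [ 0.335 -0.099  0.044]
side jar_red 0.68 [ 0.273 -0.221  0.051]
side jar_red 0.6 [ 0.623 -0.13   0.041]
tcp [0.5277 0.0497 0.131 ] [-179.9   -0.    43.5] shift [-39.9 218.1   0.7] dist 222
rot [-0.001 -0.    -0.026]
```

View pics/s6.png

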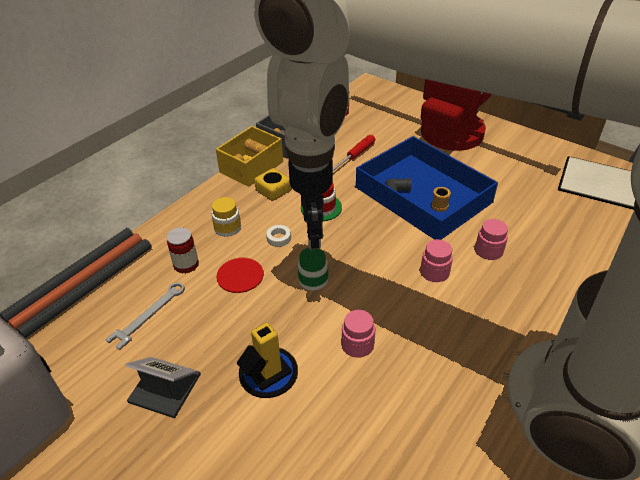

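The green jar stands at (313,270) on the bench and the red mat is free. Now I'll go above the red jar.

```bash
python3 -m handwheel '[{"x":-4,"y":20,"z":-10,"wx":0,"wy":0,"wz":0,"gripper":0},{"x":-7,"y":38,"z":0,"wx":0,"wy":0,"wz":0,"gripper":0},{"x":-7,"y":38,"z":0,"wx":0,"wy":0,"wz":0,"gripper":0},{"x":-7,"y":38,"z":0,"wx":0,"wy":0,"wz":0,"gripper":0},{"x":-7,"y":38,"z":0,"wx":0,"wy":0,"wz":0,"gripper":0},{"x":-7,"y":35,"z":0,"wx":0,"wy":0,"wz":0,"gripper":0},{"x":-1,"y":11,"z":10,"wx":0,"wy":0,"wz":0,"gripper":0},{"x":0,"y":0,"z":0,"wx":0,"wy":0,"wz":0,"gripper":0},{"x":0,"y":0,"z":0,"wx":0,"wy":0,"wz":0,"gripper":0}]'
python3 - <<'E'
from h import *
go(0.6485,-0.1355,0.046,45)
snap('side','s7.png')
im=snap('top','t7.png')
E
```

```text
time_s: 20.38
tcp_pos: [0.6486, -0.1359, 0.13]
eef_rot: [-179.8, 0.0, 43.5]
ft_force: [-0.6, 0.8, 0.7]
opening: 0.998
tcp [ 0.6486 -0.1359  0.13  ] [-179.8    0.    43.5] shift [ 0.2 -0.1 84. ] dist 84
rot [-0.003  0.    -0.027]
```

View pics/s7.png

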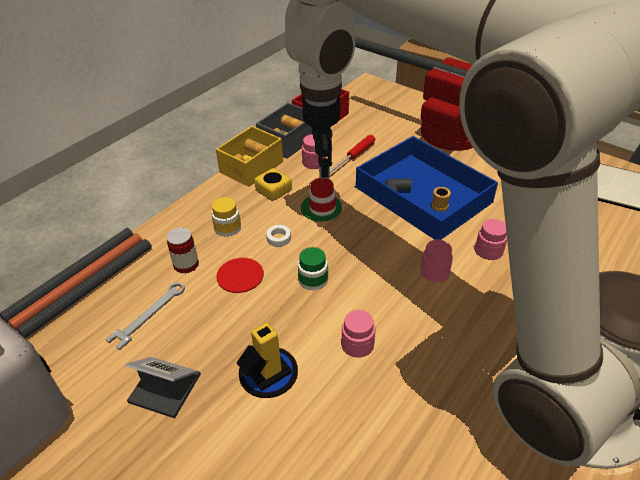

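View pics/t7.png

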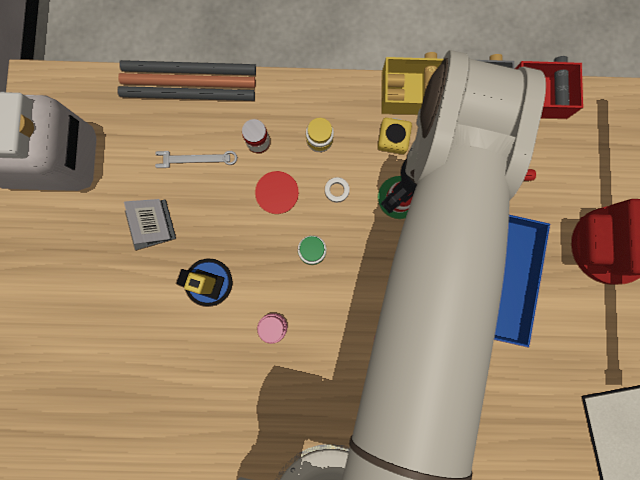

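The gripper is over the red jar at (322,195 side). The whole red mat shows at (277,192 top), which agrees with my earlier fit.

```bash
python3 -m handwheel '[{"x":0,"y":0,"z":25,"wx":0,"wy":0,"wz":0,"gripper":0},{"x":0,"y":0,"z":30,"wx":0,"wy":0,"wz":0,"gripper":0},{"x":0,"y":0,"z":20,"wx":0,"wy":0,"wz":0,"gripper":0},{"x":0,"y":0,"z":9,"wx":0,"wy":0,"wz":0,"gripper":0},{"x":0,"y":0,"z":0,"wx":0,"wy":0,"wz":0,"gripper":0},{"x":0,"y":0,"z":0,"wx":0,"wy":0,"wz":0,"gripper":1},{"x":0,"y":0,"z":0,"wx":0,"wy":0,"wz":0,"gripper":1},{"x":0,"y":0,"z":0,"wx":0,"wy":0,"wz":0,"gripper":1},{"x":0,"y":0,"z":0,"wx":0,"wy":0,"wz":0,"gripper":1},{"x":0,"y":0,"z":0,"wx":0,"wy":0,"wz":0,"gripper":1}]' 40
python3 -m handwheel '[{"x":0,"y":0,"z":0,"wx":0,"wy":0,"wz":0,"gripper":1},{"x":0,"y":0,"z":-10,"wx":0,"wy":0,"wz":0,"gripper":1},{"x":0,"y":0,"z":-20,"wx":0,"wy":0,"wz":0,"gripper":1},{"x":0,"y":0,"z":-30,"wx":0,"wy":0,"wz":0,"gripper":1},{"x":0,"y":0,"z":-30,"wx":0,"wy":0,"wz":0,"gripper":1},{"x":0,"y":0,"z":-10,"wx":0,"wy":0,"wz":0,"gripper":1},{"x":0,"y":0,"z":0,"wx":0,"wy":0,"wz":0,"gripper":1}]'
python3 - <<'E'
from h import *
go(0.657,0.132,0.15,45)
E
```

```text
time_s: 21.32
tcp_pos: [0.6507, -0.1357, 0.051]
eef_rot: [179.8, -0.2, 43.5]
ft_force: [-1.3, 1.5, 6.8]
opening: 0.68
time_s: 21.9
tcp_pos: [0.6509, -0.1363, 0.1526]
eef_rot: [179.7, -0.3, 43.5]
ft_force: [-0.9, -0.5, -2.7]
opening: 0.683
tcp [ 0.6509 -0.1363  0.1526] [179.7  -0.3  43.5] shift [ 189.2 -190.4    2.6] dist 268
rot [ 0.005 -0.005 -0.026]
```

```bash
python3 -m handwheel '[{"x":10,"y":-10,"z":0,"wx":0,"wy":0,"wz":0,"gripper":1},{"x":22,"y":-22,"z":0,"wx":0,"wy":0,"wz":0,"gripper":1},{"x":26,"y":-26,"z":0,"wx":0,"wy":0,"wz":0,"gripper":1},{"x":26,"y":-26,"z":0,"wx":0,"wy":0,"wz":0,"gripper":1},{"x":26,"y":-26,"z":0,"wx":0,"wy":0,"wz":0,"gripper":1},{"x":26,"y":-26,"z":0,"wx":0,"wy":0,"wz":0,"gripper":1},{"x":26,"y":-26,"z":0,"wx":0,"wy":0,"wz":0,"gripper":1},{"x":18,"y":-18,"z":0,"wx":0,"wy":0,"wz":0,"gripper":1},{"x":9,"y":-10,"z":0,"wx":0,"wy":0,"wz":0,"gripper":1},{"x":0,"y":0,"z":0,"wx":0,"wy":0,"wz":0,"gripper":1}]'
python3 -m handwheel '[{"x":0,"y":0,"z":25,"wx":0,"wy":0,"wz":0,"gripper":1},{"x":0,"y":0,"z":25,"wx":0,"wy":0,"wz":0,"gripper":1},{"x":0,"y":0,"z":0,"wx":0,"wy":0,"wz":0,"gripper":1},{"x":0,"y":0,"z":0,"wx":0,"wy":0,"wz":0,"gripper":1}]'
python3 - <<'E'
from h import *
go(0.657,0.132,0.052,45);snap('side','s8.png')
E
```

```text
time_s: 22.73
tcp_pos: [0.6545, 0.1354, 0.1463]
eef_rot: [-179.9, 0.0, 43.7]
ft_force: [0.4, -0.8, -1.3]
opening: 0.683
time_s: 23.07
tcp_pos: [0.6544, 0.131, 0.0965]
eef_rot: [-179.9, 0.1, 43.5]
ft_force: [0.4, -0.2, -1.1]
opening: 0.685
tcp [0.6544 0.131  0.0965] [-1.799e+02  1.000e-01  4.350e+01] shift [ 2.7  1.2 44.5] dist 45
rot [-0.002  0.002 -0.027]
```

View pics/s8.png

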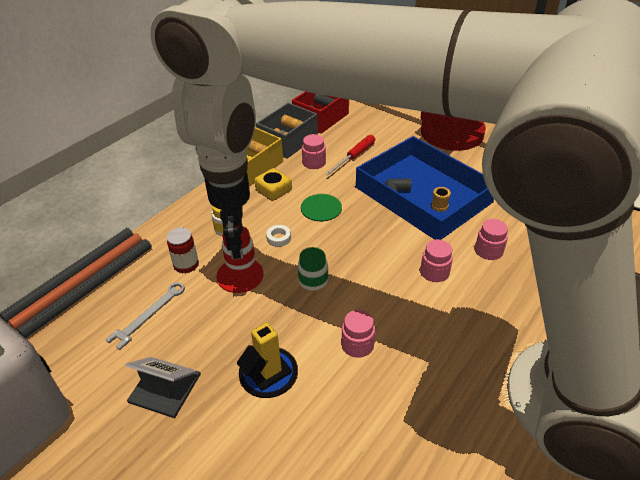

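The red jar hangs over the red mat at (238,258), and the green mat is free at (322,207). Lowering and releasing.

```bash
python3 -m handwheel '[{"x":3,"y":1,"z":20,"wx":0,"wy":0,"wz":0,"gripper":1},{"x":0,"y":0,"z":14,"wx":0,"wy":0,"wz":0,"gripper":1},{"x":0,"y":0,"z":8,"wx":0,"wy":0,"wz":0,"gripper":1},{"x":0,"y":0,"z":2,"wx":0,"wy":0,"wz":0,"gripper":1},{"x":0,"y":0,"z":0,"wx":0,"wy":0,"wz":0,"gripper":1}]'
python3 -m handwheel '[{"x":0,"y":0,"z":0,"wx":0,"wy":0,"wz":0,"gripper":0},{"x":0,"y":0,"z":0,"wx":0,"wy":0,"wz":0,"gripper":0},{"x":0,"y":0,"z":0,"wx":0,"wy":0,"wz":0,"gripper":0},{"x":0,"y":0,"z":0,"wx":0,"wy":0,"wz":0,"gripper":0},{"x":0,"y":0,"z":0,"wx":0,"wy":0,"wz":0,"gripper":0},{"x":0,"y":0,"z":-20,"wx":0,"wy":0,"wz":0,"gripper":0},{"x":0,"y":0,"z":-35,"wx":0,"wy":0,"wz":0,"gripper":0},{"x":0,"y":0,"z":-35,"wx":0,"wy":0,"wz":0,"gripper":0},{"x":0,"y":0,"z":0,"wx":0,"wy":0,"wz":0,"gripper":0}]'
python3 - <<'E'
from h import *
go(0.53,0.05,0.14,45);snap('side','s9.png')
for k in ('jar_green',):
    for d in find_in('side',k): print(k,round(d['score'],2),np.round(w('side',d['at']),3))
E
```

```text
time_s: 23.53
tcp_pos: [0.6588, 0.1332, 0.0552]
eef_rot: [180.0, -0.1, 43.5]
ft_force: [0.2, -0.3, -2.7]
opening: 0.682
time_s: 24.28
tcp_pos: [0.6607, 0.1339, 0.1529]
eef_rot: [179.7, -0.6, 43.5]
ft_force: [0.3, -0.4, 1.2]
opening: 1.001
tcp [0.6607 0.1339 0.1529] [179.7  -0.6  43.5] shift [-152.7  -29.3   11.1] dist 156
rot [ 0.006 -0.01  -0.026]
jar_green 0.67 [0.522 0.064 0.051]
jar_green 0.46 [ 0.706 -0.364  0.024]
jar_green 0.32 [0.771 0.053 0.035]
```

View pics/s9.png

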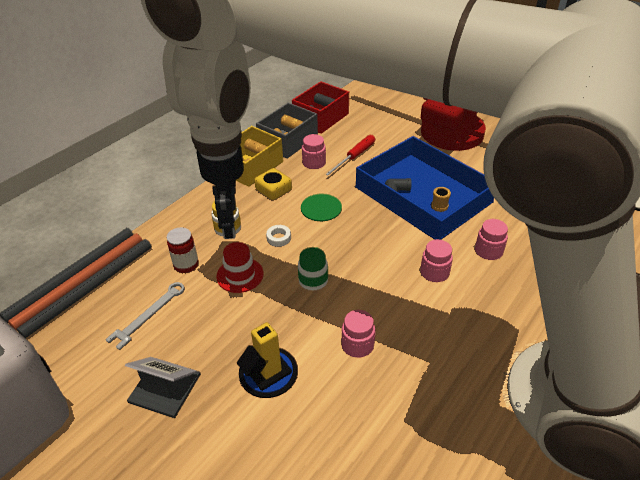

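The red jar is upright on the red mat at (238,265). The green jar is still at (313,268), so I'll fetch it.

```bash
python3 -c "
from h import *
print(ray('top',312,248.5,.068))"
python3 -m handwheel '[{"x":-12,"y":-2,"z":0,"wx":0,"wy":0,"wz":0,"gripper":0},{"x":-28,"y":-6,"z":0,"wx":0,"wy":0,"wz":0,"gripper":0},{"x":-34,"y":-7,"z":0,"wx":0,"wy":0,"wz":0,"gripper":0},{"x":-34,"y":-7,"z":0,"wx":0,"wy":0,"wz":0,"gripper":0},{"x":-28,"y":-5,"z":0,"wx":0,"wy":0,"wz":0,"gripper":0},{"x":-14,"y":-2,"z":0,"wx":0,"wy":0,"wz":0,"gripper":0},{"x":0,"y":0,"z":0,"wx":0,"wy":0,"wz":0,"gripper":0},{"x":0,"y":0,"z":0,"wx":0,"wy":0,"wz":0,"gripper":0}]'
python3 - <<'E'
from h import *
go(0.53,0.05,0.045,45);snap('side','s10.png')
E
```

```text
[0.52981231 0.05117093 0.068     ]
time_s: 25.05
tcp_pos: [0.5294, 0.0509, 0.1437]
eef_rot: [-180.0, -0.1, 43.5]
ft_force: [-0.4, -0.5, -0.2]
opening: 1.0
tcp [0.5294 0.0509 0.1437] [-1.80e+02 -1.00e-01  4.35e+01] shift [-0.3  1.1 98.7] dist 99
rot [-0.    -0.002 -0.027]
```

```bash
python3 -m handwheel '[{"x":0,"y":0,"z":28,"wx":0,"wy":0,"wz":0,"gripper":0},{"x":0,"y":0,"z":32,"wx":0,"wy":0,"wz":0,"gripper":0},{"x":0,"y":0,"z":25,"wx":0,"wy":0,"wz":0,"gripper":0},{"x":0,"y":0,"z":12,"wx":0,"wy":0,"wz":0,"gripper":0},{"x":0,"y":0,"z":0,"wx":0,"wy":0,"wz":0,"gripper":0},{"x":0,"y":0,"z":0,"wx":0,"wy":0,"wz":0,"gripper":1},{"x":0,"y":0,"z":0,"wx":0,"wy":0,"wz":0,"gripper":1},{"x":0,"y":0,"z":0,"wx":0,"wy":0,"wz":0,"gripper":1},{"x":0,"y":0,"z":0,"wx":0,"wy":0,"wz":0,"gripper":1},{"x":0,"y":0,"z":0,"wx":0,"wy":0,"wz":0,"gripper":1}]' 40
python3 -m handwheel '[{"x":0,"y":0,"z":0,"wx":0,"wy":0,"wz":0,"gripper":1},{"x":0,"y":0,"z":-10,"wx":0,"wy":0,"wz":0,"gripper":1},{"x":0,"y":0,"z":-20,"wx":0,"wy":0,"wz":0,"gripper":1},{"x":0,"y":0,"z":-30,"wx":0,"wy":0,"wz":0,"gripper":1},{"x":0,"y":0,"z":-30,"wx":0,"wy":0,"wz":0,"gripper":1},{"x":0,"y":0,"z":-10,"wx":0,"wy":0,"wz":0,"gripper":1},{"x":0,"y":0,"z":0,"wx":0,"wy":0,"wz":0,"gripper":1}]'
python3 - <<'E'
from h import *
go(0.653,-0.137,0.145,45)
E
```

```text
time_s: 25.93
tcp_pos: [0.5313, 0.0514, 0.0495]
eef_rot: [179.9, -0.3, 43.5]
ft_force: [0.6, 1.2, 6.5]
opening: 0.681
time_s: 26.52
tcp_pos: [0.5312, 0.0512, 0.1509]
eef_rot: [179.8, -0.3, 43.5]
ft_force: [0.5, -0.1, -3.4]
opening: 0.685
tcp [0.5312 0.0512 0.1509] [179.8  -0.3  43.5] shift [-41.3 220.3   6.4] dist 224
rot [ 0.004 -0.006 -0.026]
```

```bash
python3 -m handwheel '[{"x":-2,"y":10,"z":0,"wx":0,"wy":0,"wz":0,"gripper":1},{"x":-4,"y":22,"z":0,"wx":0,"wy":0,"wz":0,"gripper":1},{"x":-6,"y":32,"z":0,"wx":0,"wy":0,"wz":0,"gripper":1},{"x":-6,"y":34,"z":0,"wx":0,"wy":0,"wz":0,"gripper":1},{"x":-6,"y":34,"z":0,"wx":0,"wy":0,"wz":0,"gripper":1},{"x":-6,"y":34,"z":0,"wx":0,"wy":0,"wz":0,"gripper":1},{"x":-6,"y":30,"z":0,"wx":0,"wy":0,"wz":0,"gripper":1},{"x":-4,"y":16,"z":0,"wx":0,"wy":0,"wz":0,"gripper":1},{"x":-1,"y":8,"z":0,"wx":0,"wy":0,"wz":0,"gripper":1},{"x":0,"y":0,"z":0,"wx":0,"wy":0,"wz":0,"gripper":1}]'
python3 -m handwheel '[{"x":0,"y":0,"z":25,"wx":0,"wy":0,"wz":0,"gripper":1},{"x":0,"y":0,"z":25,"wx":0,"wy":0,"wz":0,"gripper":1},{"x":0,"y":0,"z":0,"wx":0,"wy":0,"wz":0,"gripper":1},{"x":0,"y":0,"z":0,"wx":0,"wy":0,"wz":0,"gripper":1}]'
python3 - <<'E'
from h import *
go(0.653,-0.137,0.0535,45);snap('side','s11.png')
E
```

```text
time_s: 27.35
tcp_pos: [0.6514, -0.1383, 0.1446]
eef_rot: [-179.9, 0.0, 43.4]
ft_force: [0.8, -0.1, -1.9]
opening: 0.68
time_s: 27.68
tcp_pos: [0.6501, -0.1354, 0.0958]
eef_rot: [-179.8, 0.0, 43.6]
ft_force: [0.4, -0.1, -1.1]
opening: 0.679
tcp [ 0.6501 -0.1354  0.0958] [-179.8    0.    43.6] shift [ 1.1  3.3 42.2] dist 42
rot [-0.003  0.    -0.025]
```

View pics/s11.png

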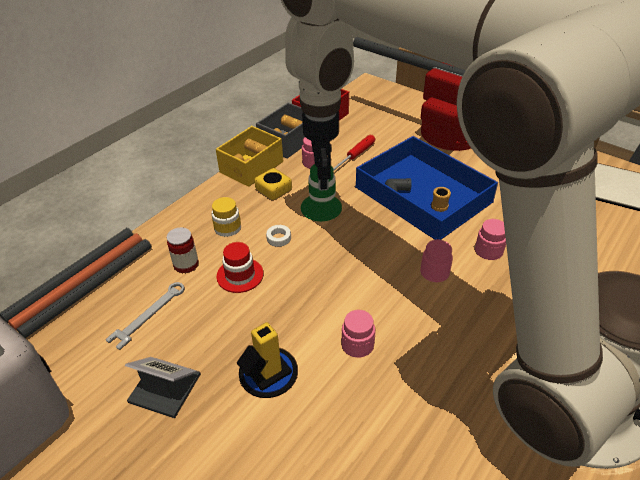

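The green jar is over the green mat at (322,195). Lowering and releasing.

```bash
python3 -m handwheel '[{"x":1,"y":2,"z":20,"wx":0,"wy":0,"wz":0,"gripper":1},{"x":0,"y":0,"z":12,"wx":0,"wy":0,"wz":0,"gripper":1},{"x":0,"y":0,"z":8,"wx":0,"wy":0,"wz":0,"gripper":1},{"x":0,"y":0,"z":2,"wx":0,"wy":0,"wz":0,"gripper":1},{"x":0,"y":0,"z":0,"wx":0,"wy":0,"wz":0,"gripper":1}]'
python3 -m handwheel '[{"x":0,"y":0,"z":0,"wx":0,"wy":0,"wz":0,"gripper":0},{"x":0,"y":0,"z":0,"wx":0,"wy":0,"wz":0,"gripper":0},{"x":0,"y":0,"z":0,"wx":0,"wy":0,"wz":0,"gripper":0},{"x":0,"y":0,"z":0,"wx":0,"wy":0,"wz":0,"gripper":0},{"x":0,"y":0,"z":0,"wx":0,"wy":0,"wz":0,"gripper":0},{"x":0,"y":0,"z":-20,"wx":0,"wy":0,"wz":0,"gripper":0},{"x":0,"y":0,"z":-35,"wx":0,"wy":0,"wz":0,"gripper":0},{"x":0,"y":0,"z":-35,"wx":0,"wy":0,"wz":0,"gripper":0},{"x":0,"y":0,"z":-35,"wx":0,"wy":0,"wz":0,"gripper":0},{"x":0,"y":0,"z":0,"wx":0,"wy":0,"wz":0,"gripper":0}]'
python3 - <<'E'
from h import *
go(0.455,0.18,0.2,75)
E
```

```text
time_s: 28.15
tcp_pos: [0.6535, -0.1371, 0.0551]
eef_rot: [-180.0, -0.1, 43.5]
ft_force: [-0.4, 0.9, -2.4]
opening: 0.682
time_s: 28.98
tcp_pos: [0.6556, -0.1379, 0.1889]
eef_rot: [179.5, -0.5, 43.5]
ft_force: [0.6, -0.5, 1.2]
opening: 1.004
tcp [ 0.6556 -0.1379  0.1889] [179.5  -0.5  43.5] shift [  73.6 -368.5  -13.9] dist 376
rot [ 0.011 -0.005 -0.549]
```

```bash
python3 -m handwheel '[{"x":4,"y":-20,"z":0,"wx":0,"wy":0,"wz":0,"gripper":0},{"x":8,"y":-38,"z":0,"wx":0,"wy":0,"wz":0,"gripper":0},{"x":8,"y":-38,"z":0,"wx":0,"wy":0,"wz":0,"gripper":0},{"x":8,"y":-38,"z":0,"wx":0,"wy":0,"wz":0,"gripper":0},{"x":8,"y":-38,"z":0,"wx":0,"wy":0,"wz":0,"gripper":0},{"x":8,"y":-38,"z":0,"wx":0,"wy":0,"wz":0,"gripper":0},{"x":8,"y":-38,"z":0,"wx":0,"wy":0,"wz":0,"gripper":0},{"x":8,"y":-38,"z":0,"wx":0,"wy":0,"wz":0,"gripper":0},{"x":8,"y":-38,"z":0,"wx":0,"wy":0,"wz":0,"gripper":0},{"x":4,"y":-30,"z":0,"wx":0,"wy":0,"wz":0,"gripper":0}]'
python3 -m handwheel '[{"x":0,"y":0,"z":0,"wx":0,"wy":0,"wz":-0.11,"gripper":0},{"x":0,"y":0,"z":0,"wx":0,"wy":0,"wz":-0.11,"gripper":0},{"x":0,"y":0,"z":0,"wx":0,"wy":0,"wz":-0.11,"gripper":0},{"x":0,"y":0,"z":0,"wx":0,"wy":0,"wz":-0.11,"gripper":0},{"x":0,"y":0,"z":0,"wx":0,"wy":0,"wz":-0.11,"gripper":0},{"x":0,"y":0,"z":0,"wx":0,"wy":0,"wz":0,"gripper":0}]'
python3 - <<'E'
from h import *
i=snap('top','t12.png');j=snap('side','s12.png')
for n in('top','side'):
  for k in('jar_red','jar_green','scanner','stand','elbow_a','socket_a'):
    for d in find_in(n,k): print(n,k,round(d['score'],2),np.round(w(n,d['at']),3))
go(0.455,0.272,0.1,76)
E
```

```text
time_s: 29.82
tcp_pos: [0.4606, 0.1707, 0.1806]
eef_rot: [180.0, -0.2, 43.6]
ft_force: [1.3, -0.1, 0.2]
opening: 1.001
time_s: 30.32
tcp_pos: [0.462, 0.1689, 0.1805]
eef_rot: [179.9, -0.1, 75.3]
ft_force: [0.3, -0.0, -0.3]
opening: 1.003
top jar_red 0.94 [ 0.348 -0.109  0.07 ]
top jar_red 0.85 [0.647 0.132 0.076]
top jar_red 0.77 [0.372 0.122 0.065]
top jar_red 0.75 [ 0.287 -0.23   0.065]
top jar_green 0.8 [ 0.647 -0.133  0.072]
top stand 0.85 [0.599 0.4   0.049]
top stand 0.56 [ 0.432 -0.293  0.044]
top stand 0.29 [ 0.651 -0.132  0.076]
top elbow_a 0.92 [ 0.539 -0.283  0.03 ]
top socket_a 0.84 [ 0.434 -0.293  0.046]
side jar_red 0.86 [0.641 0.147 0.052]
side jar_red 0.73 [0.358 0.145 0.052]
side jar_red 0.68 [ 0.273 -0.22   0.052]
side jar_green 0.97 [ 0.631 -0.135  0.05 ]
side scanner 0.81 [0.445 0.284 0.07 ]
side stand 0.65 [0.562 0.419 0.005]
side elbow_a 0.74 [ 0.621 -0.138  0.002]
side elbow_a 0.68 [ 0.535 -0.292  0.033]
side socket_a 0.74 [ 0.8   -0.097  0.036]
tcp [0.462  0.1688 0.1804] [ 1.799e+02 -1.000e-01  7.500e+01] shift [ 97.8 -33.6  80.5] dist 131
rot [ 0.001 -0.001 -0.017]
```

View pics/t12.png

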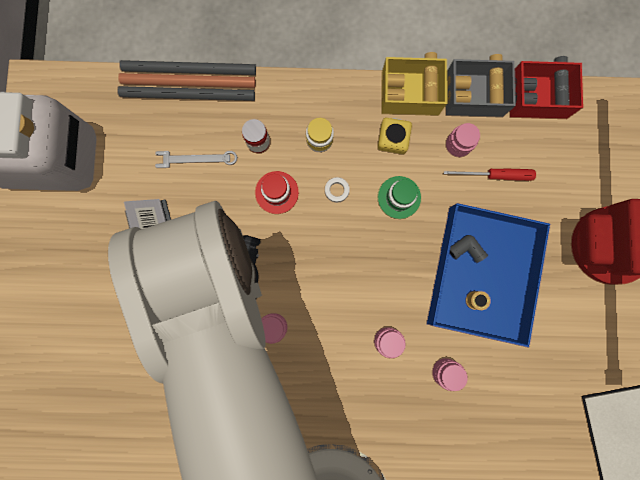

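View pics/s12.png

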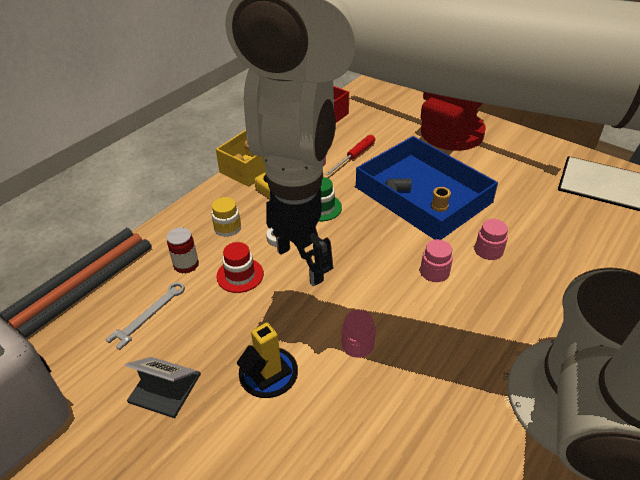

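Both jars stand on their own mats and both fittings are in the bin, at (468,249) and (479,300) in the top view. Next I'll refine the scanner pose using the side view.

```bash
python3 - <<'E'
from h import *
print('pred capR',pix('top',[.657,.132,.068]),'capG',pix('top',[.653,-.137,.068]))
im=cv2.imread('pics/s12.png')
for X in [(.453,.274,.115),(.457,.27,.004)]: print(pix('side',X))
c=cv2.resize(im[310:405,225:310],None,fx=6,fy=6,interpolation=cv2.INTER_CUBIC)
cv2.imwrite('pics/sz.png',c)
t=cv2.imread('pics/t12.png');cv2.imwrite('pics/tz.png',cv2.resize(t[160:225,245:430],None,fx=4.3,fy=4.3,interpolation=cv2.INTER_CUBIC))
E
```

```text
pred capR (np.float64(274.50013678009145), np.float64(186.19087187261533)) capG (np.float64(404.4724478802664), np.float64(191.4946130901014))
(np.float64(263.03153810660757), np.float64(333.74718901870875))
(np.float64(268.2412867354756), np.float64(369.85349433694887))
```

View pics/sz.png

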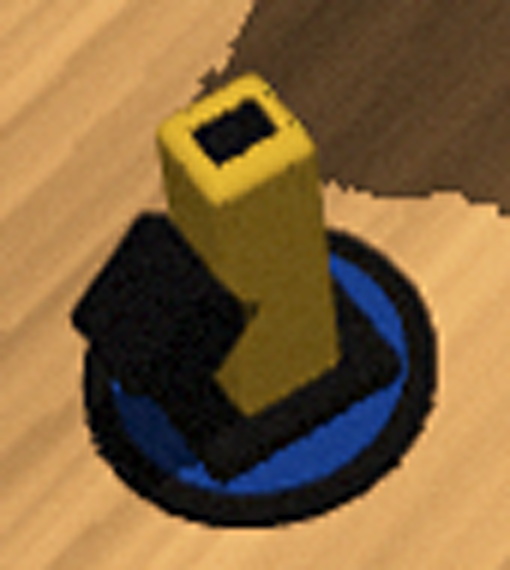

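View pics/tz.png

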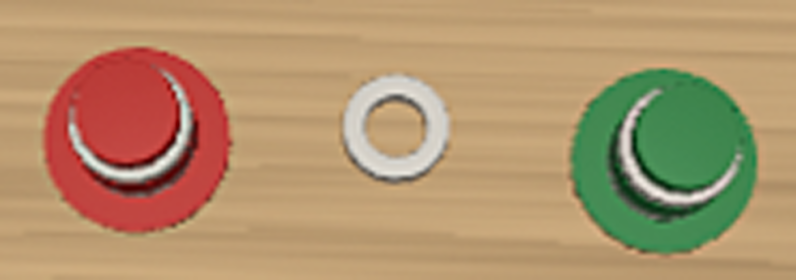

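```bash
python3 - <<'E'
from h import *
print(ray('top',195,283.3,.119),ray('side',264.7,333,.119))
q=[ray('side',225+a/6,310+b/6,.119) for a,b in((160,130),(252,78),(318,145),(220,205))]
print(np.round(np.array(q)*1000))
for i in range(4):
    d=q[(i+1)%4]-q[i];print(round(np.linalg.norm(d)*1000),np.degrees(np.arctan2(d[1],d[0])))
# foot edge z=.014 : (230,482)->(400,368)
d=ray('side',225+230/6,310+482/6,.014)-ray('side',225+400/6,310+368/6,.014);print('foot',np.linalg.norm(d),np.degrees(np.arctan2(d[1],d[0])))
print('dock side', ray('side',225+261/6,310+376/6,.004))
E
```

```text
[0.4528115  0.27270914 0.119     ] [0.44953468 0.27335256 0.119     ]
[[468. 284. 119.]
 [460. 256. 119.]
 [431. 262. 119.]
 [439. 293. 119.]]
29 -106.34238550285862
30 167.45507517567034
31 75.1959313325072
31 -16.653491213294284
foot 0.05924861548296541 75.83366728402713
dock side [0.45281929 0.27408424 0.004     ]
```

```bash
python3 -c "
from h import *
go(.451,.273,.18,75)"
python3 -m handwheel '[{"x":15,"y":-6,"z":0,"wx":0,"wy":0,"wz":0,"gripper":0},{"x":30,"y":-12,"z":0,"wx":0,"wy":0,"wz":0,"gripper":0},{"x":30,"y":-12,"z":0,"wx":0,"wy":0,"wz":0,"gripper":0},{"x":16,"y":-6,"z":0,"wx":0,"wy":0,"wz":0,"gripper":0},{"x":7,"y":-2,"z":0,"wx":0,"wy":0,"wz":0,"gripper":0},{"x":0,"y":0,"z":0,"wx":0,"wy":0,"wz":0,"gripper":0},{"x":0,"y":0,"z":0,"wx":0,"wy":0,"wz":0,"gripper":0}]'
python3 - <<'E'
from h import *
snap('side','s13.png')
go(.451,.273,.103,75)
E
```

```text
tcp [0.462  0.1688 0.1804] [ 1.799e+02 -1.000e-01  7.500e+01] shift [ 97.8 -37.6   0.5] dist 105
rot [ 0.001 -0.001  0.   ]
time_s: 31.6
tcp_pos: [0.4506, 0.273, 0.1803]
eef_rot: [179.9, -0.1, 75.1]
ft_force: [0.5, -0.3, 0.1]
opening: 0.999
tcp [0.4507 0.2725 0.1804] [ 1.799e+02 -1.000e-01  7.500e+01] shift [ 0.5  0.1 77.4] dist 77
rot [ 0.001 -0.001  0.   ]
```

View pics/s13.png

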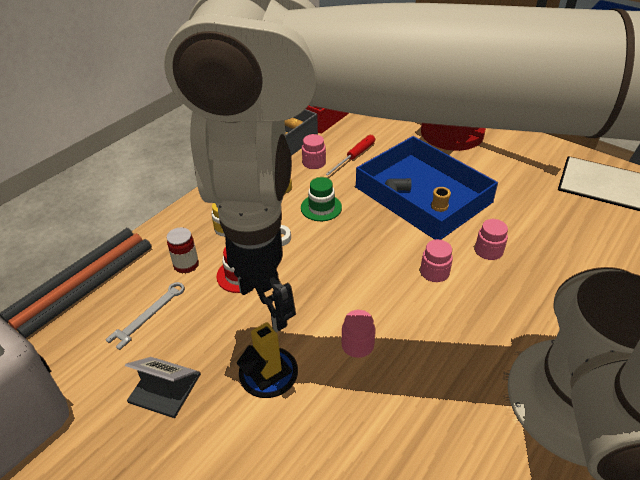

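The jar positions are confirmed, and the open fingers straddle the scanner grip at (264,333). Descending.

```bash
python3 -m handwheel '[{"x":0,"y":0,"z":25,"wx":0,"wy":0,"wz":0,"gripper":0},{"x":0,"y":0,"z":25,"wx":0,"wy":0,"wz":0,"gripper":0},{"x":0,"y":0,"z":18,"wx":0,"wy":0,"wz":0,"gripper":0},{"x":0,"y":0,"z":10,"wx":0,"wy":0,"wz":0,"gripper":0},{"x":0,"y":0,"z":0,"wx":0,"wy":0,"wz":0,"gripper":0},{"x":0,"y":0,"z":0,"wx":0,"wy":0,"wz":0,"gripper":1},{"x":0,"y":0,"z":0,"wx":0,"wy":0,"wz":0,"gripper":1},{"x":0,"y":0,"z":0,"wx":0,"wy":0,"wz":0,"gripper":1},{"x":0,"y":0,"z":0,"wx":0,"wy":0,"wz":0,"gripper":1},{"x":0,"y":0,"z":0,"wx":0,"wy":0,"wz":0,"gripper":1}]' 60
python3 -m handwheel '[{"x":0,"y":0,"z":0,"wx":0,"wy":0,"wz":0,"gripper":1},{"x":0,"y":0,"z":0,"wx":0,"wy":0,"wz":0,"gripper":1},{"x":0,"y":0,"z":-10,"wx":0,"wy":0,"wz":0,"gripper":1},{"x":0,"y":0,"z":-20,"wx":0,"wy":0,"wz":0,"gripper":1},{"x":0,"y":0,"z":-20,"wx":0,"wy":0,"wz":0,"gripper":1},{"x":0,"y":0,"z":-10,"wx":0,"wy":0,"wz":0,"gripper":1},{"x":0,"y":0,"z":0,"wx":0,"wy":0,"wz":0,"gripper":1}]'
python3 - <<'E'
from h import *
snap('side','s14.png');snap('top','t14.png');go(.608,.309,.16,107.3)
E
```

```text
time_s: 32.48
tcp_pos: [0.4514, 0.2736, 0.1037]
eef_rot: [179.8, -0.2, 75.0]
ft_force: [0.0, -1.1, 5.4]
opening: 0.39
time_s: 33.07
tcp_pos: [0.4514, 0.2739, 0.1651]
eef_rot: [179.8, -0.2, 75.0]
ft_force: [-0.2, 0.2, -2.3]
opening: 0.389
tcp [0.4506 0.2733 0.1621] [ 1.799e+02 -1.000e-01  7.500e+01] shift [ 75.1 142.9   2.3] dist 161
rot [ 0.001 -0.001 -0.563]
```

View pics/s14.png

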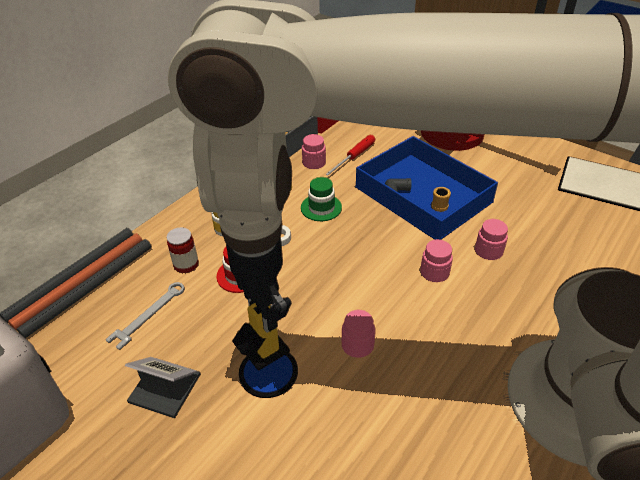

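The scanner is held upright above its dock at (262,335). Turning it and moving to the scan pose.

```bash
python3 -m handwheel '[{"x":4,"y":7,"z":0,"wx":0,"wy":0,"wz":0,"gripper":1},{"x":9,"y":18,"z":0,"wx":0,"wy":0,"wz":0,"gripper":1},{"x":12,"y":23,"z":0,"wx":0,"wy":0,"wz":0,"gripper":1},{"x":12,"y":23,"z":0,"wx":0,"wy":0,"wz":0,"gripper":1},{"x":12,"y":23,"z":0,"wx":0,"wy":0,"wz":0,"gripper":1},{"x":12,"y":23,"z":0,"wx":0,"wy":0,"wz":0,"gripper":1},{"x":9,"y":18,"z":0,"wx":0,"wy":0,"wz":0,"gripper":1},{"x":4,"y":7,"z":0,"wx":0,"wy":0,"wz":0,"gripper":1},{"x":0,"y":0,"z":0,"wx":0,"wy":0,"wz":0,"gripper":1}]'
python3 -m handwheel '[{"x":0,"y":0,"z":0,"wx":0,"wy":0,"wz":-0.05,"gripper":1},{"x":0,"y":0,"z":0,"wx":0,"wy":0,"wz":-0.08,"gripper":1},{"x":0,"y":0,"z":0,"wx":0,"wy":0,"wz":-0.08,"gripper":1},{"x":0,"y":0,"z":0,"wx":0,"wy":0,"wz":-0.08,"gripper":1},{"x":0,"y":0,"z":0,"wx":0,"wy":0,"wz":-0.08,"gripper":1},{"x":0,"y":0,"z":0,"wx":0,"wy":0,"wz":-0.08,"gripper":1},{"x":0,"y":0,"z":0,"wx":0,"wy":0,"wz":-0.08,"gripper":1},{"x":0,"y":0,"z":0,"wx":0,"wy":0,"wz":-0.03,"gripper":1},{"x":0,"y":0,"z":0,"wx":0,"wy":0,"wz":0,"gripper":1}]'
python3 - <<'E'
from h import *
go(.608,.309,.155,107.3);snap('side','s15.png');snap('top','t15.png')
E
```

```text
time_s: 33.92
tcp_pos: [0.6084, 0.308, 0.1597]
eef_rot: [-179.9, 0.0, 75.0]
ft_force: [-0.1, -0.2, -2.1]
opening: 0.39
time_s: 34.67
tcp_pos: [0.6064, 0.308, 0.1617]
eef_rot: [180.0, -0.0, 107.2]
ft_force: [-0.6, 0.3, -1.7]
opening: 0.392
tcp [0.6064 0.308  0.1617] [180.   -0.  107.2] shift [0.5 1.9 6.7] dist 7
rot [ 0.    -0.    -0.002]
```

View pics/s15.png

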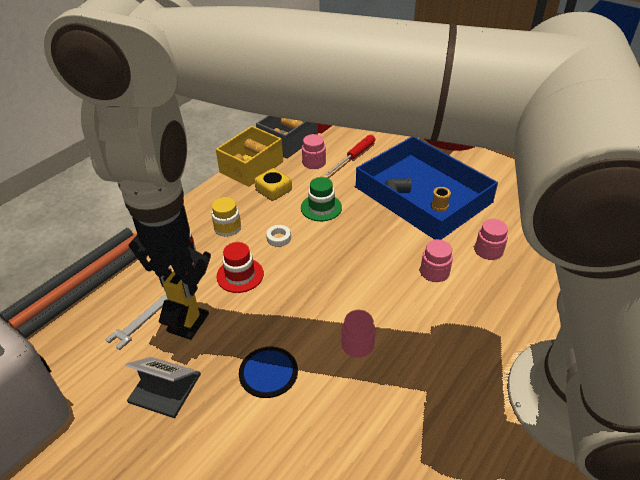

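View pics/t15.png

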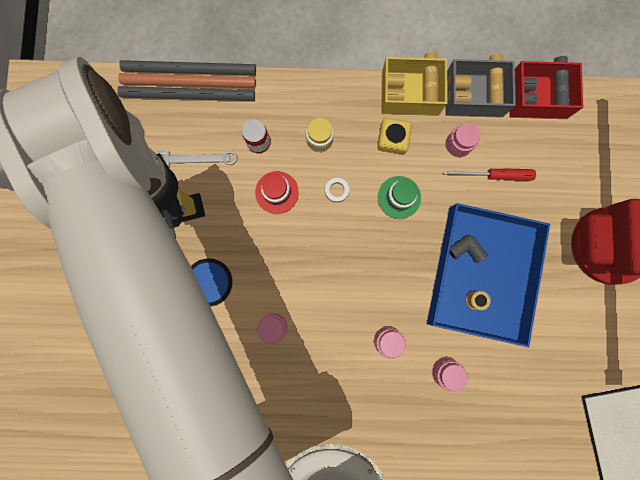

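The scanner is upright at (183,315) with its nose facing the label. I'll make a fine correction, then cross-check the label in the side view.

```bash
python3 -m handwheel '[{"x":0,"y":1,"z":3,"wx":0,"wy":0,"wz":0,"gripper":1},{"x":0,"y":1,"z":3,"wx":0,"wy":0,"wz":0,"gripper":1},{"x":0,"y":0,"z":0,"wx":0,"wy":0,"wz":0,"gripper":1},{"x":0,"y":0,"z":0,"wx":0,"wy":0,"wz":0,"gripper":1}]'
python3 - <<'E'
from h import *
go(.608,.309,.155,107.3)
print(pix('side',[.5808,.395,.05]))
snap('side','s16.png')
im=cv2.imread('pics/s16.png');cv2.imwrite('pics/s16z.png',cv2.resize(im[270:425,110:225],None,fx=3.8,fy=3.8,interpolation=cv2.INTER_CUBIC))
# beam check
ps=np.radians(get_state()['eef_rot'][2]);p=get_state()['tcp_pos'];f=np.array([np.cos(ps),np.sin(ps),0])
o=p-[0,0,.0997];b=o+.041*f+np.array([0,0,.044]);d=(f-[0,0,1])/2**.5
L=np.array([.5808,.395,.05]);v=L-b;print('along',v@d,'off',np.linalg.norm(v-(v@d)*d))
E
```

```text
time_s: 35.1
tcp_pos: [0.6088, 0.3086, 0.1562]
eef_rot: [179.9, -0.0, 107.1]
ft_force: [-0.2, -0.4, -2.7]
opening: 0.391
tcp [0.6088 0.3086 0.1562] [179.9  -0.  107.1] shift [ 0.6 -0.6  1.2] dist 1
rot [ 0.001 -0.    -0.003]
(np.float64(160.85834018929353), np.float64(367.71595882481364))
along 0.07107131612288606 off 0.0015705714247856819
```

View pics/s16z.png

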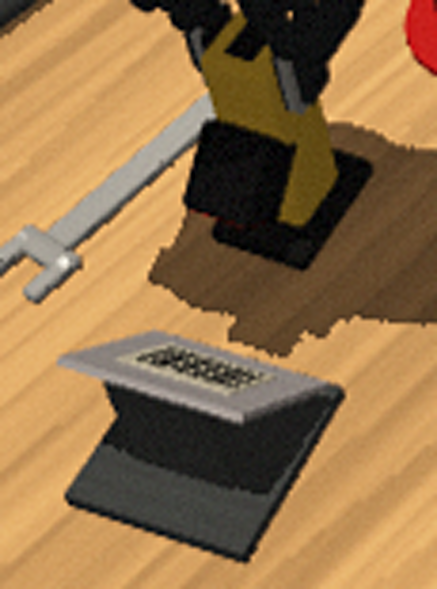

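The label centre measures (162,366) against a predicted (161,368), so both views agree. By my calculation the beam is 71 mm out and 2 mm off centre. Holding.

```bash
for i in 1 2 3 4; do python3 -m handwheel '[{"x":0,"y":0,"z":0,"wx":0,"wy":0,"wz":0,"gripper":1},{"x":0,"y":0,"z":0,"wx":0,"wy":0,"wz":0,"gripper":1},{"x":0,"y":0,"z":0,"wx":0,"wy":0,"wz":0,"gripper":1},{"x":0,"y":0,"z":0,"wx":0,"wy":0,"wz":0,"gripper":1},{"x":0,"y":0,"z":0,"wx":0,"wy":0,"wz":0,"gripper":1},{"x":0,"y":0,"z":0,"wx":0,"wy":0,"wz":0,"gripper":1},{"x":0,"y":0,"z":0,"wx":0,"wy":0,"wz":0,"gripper":1},{"x":0,"y":0,"z":0,"wx":0,"wy":0,"wz":0,"gripper":1},{"x":0,"y":0,"z":0,"wx":0,"wy":0,"wz":0,"gripper":1},{"x":0,"y":0,"z":0,"wx":0,"wy":0,"wz":0,"gripper":1}]'; done; python3 - <<'E'
from h import *
snap('side','s17.png');i=snap('top','t17.png')
for n in('top','side'):
  for k in('jar_red','jar_green','elbow_a','socket_a','scanner'):
    for d in find_in(n,k)[:5]: print(n,k,round(d['score'],2),np.round(w(n,d['at']),3))
E
```

```text
time_s: 35.98
tcp_pos: [0.6089, 0.3087, 0.1567]
eef_rot: [179.9, -0.0, 107.1]
ft_force: [-0.5, 0.5, -2.4]
opening: 0.391
time_s: 36.82
tcp_pos: [0.6089, 0.3087, 0.1567]
eef_rot: [179.9, -0.0, 107.1]
ft_force: [-0.0, 0.3, -2.2]
opening: 0.393
time_s: 37.65
tcp_pos: [0.6089, 0.3087, 0.1567]
eef_rot: [179.9, -0.0, 107.1]
ft_force: [-0.9, 1.7, -2.7]
opening: 0.389
time_s: 38.48
tcp_pos: [0.6089, 0.3087, 0.1567]
eef_rot: [179.9, -0.0, 107.1]
ft_force: [-0.6, -0.1, -2.8]
opening: 0.391
top jar_red 0.85 [0.651 0.128 0.075]
top jar_red 0.82 [ 0.287 -0.235  0.067]
top jar_red 0.73 [0.372 0.127 0.062]
top jar_red 0.71 [ 0.77  -0.263  0.07 ]
top jar_red 0.62 [ 0.346 -0.108  0.068]
top jar_green 0.96 [ 0.648 -0.133  0.071]
top jar_green 0.69 [0.466 0.26  0.004]
top elbow_a 0.76 [ 0.555 -0.306  0.029]
top elbow_a 0.47 [0.731 0.31  0.006]
top socket_a 0.65 [ 0.71  -0.369  0.02 ]
top socket_a 0.63 [ 0.434 -0.296  0.045]
top scanner 0.62 [0.612 0.294 0.071]
side jar_red 0.96 [ 0.763 -0.255  0.05 ]
side jar_red 0.74 [0.642 0.141 0.048]
side jar_red 0.74 [ 0.272 -0.222  0.053]
side jar_red 0.62 [ 0.339 -0.103  0.045]
side jar_red 0.51 [0.765 0.048 0.045]
side jar_green 0.92 [ 0.642 -0.124  0.057]
side elbow_a 0.78 [ 0.549 -0.31   0.033]
side elbow_a 0.18 [0.595 0.318 0.12 ]
side socket_a 0.62 [ 0.43  -0.292  0.041]
side scanner 0.6 [0.595 0.318 0.123]
```

View pics/s17.png

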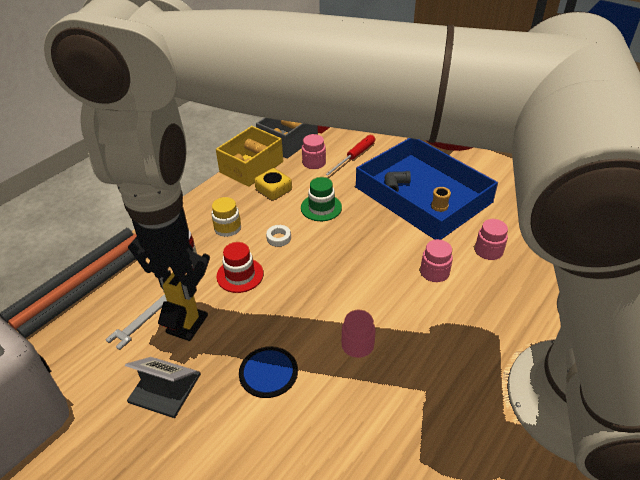

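The elbow in the bin was knocked a couple of cm, now at (397,180), but it is still well inside. The hold lasted over 3 s, so I'm returning the scanner to its dock.

```bash
python3 -m handwheel '[{"x":0,"y":0,"z":-6,"wx":0,"wy":0,"wz":0,"gripper":1},{"x":0,"y":0,"z":-6,"wx":0,"wy":0,"wz":0,"gripper":1},{"x":0,"y":0,"z":0,"wx":0,"wy":0,"wz":0,"gripper":1}]'; python3 -c "
from h import *
go(.455,.272,.17,107.3)"
```

```text
time_s: 39.33
tcp_pos: [0.6093, 0.3089, 0.1707]
eef_rot: [179.8, -0.1, 107.1]
ft_force: [0.8, 0.6, -1.8]
opening: 0.389
tcp [0.6093 0.3089 0.1707] [ 1.798e+02 -1.000e-01  1.071e+02] shift [ 1.010e+01 -1.583e+02  1.000e-01] dist 159
rot [ 0.004 -0.001 -0.003]
```

```bash
python3 -m handwheel '[{"x":0,"y":-8,"z":0,"wx":0,"wy":0,"wz":0,"gripper":1},{"x":1,"y":-19,"z":0,"wx":0,"wy":0,"wz":0,"gripper":1},{"x":2,"y":-26,"z":0,"wx":0,"wy":0,"wz":0,"gripper":1},{"x":2,"y":-26,"z":0,"wx":0,"wy":0,"wz":0,"gripper":1},{"x":2,"y":-26,"z":0,"wx":0,"wy":0,"wz":0,"gripper":1},{"x":2,"y":-26,"z":0,"wx":0,"wy":0,"wz":0,"gripper":1},{"x":1,"y":-19,"z":0,"wx":0,"wy":0,"wz":0,"gripper":1},{"x":0,"y":-8,"z":0,"wx":0,"wy":0,"wz":0,"gripper":1},{"x":0,"y":0,"z":0,"wx":0,"wy":0,"wz":0,"gripper":1},{"x":0,"y":0,"z":0,"wx":0,"wy":0,"wz":0,"gripper":1}]'; python3 -c "
from h import *
go(.455,.272,.105,107.3)
snap('side','s18.png')"
```

```text
time_s: 40.17
tcp_pos: [0.4555, 0.272, 0.1691]
eef_rot: [179.8, -0.1, 107.1]
ft_force: [-0.0, 0.5, -2.5]
opening: 0.392
tcp [0.4555 0.272  0.1691] [ 1.798e+02 -1.000e-01  1.071e+02] shift [ 0.1 -0.7 64.1] dist 64
rot [ 0.003 -0.001 -0.003]
```

View pics/s18.png

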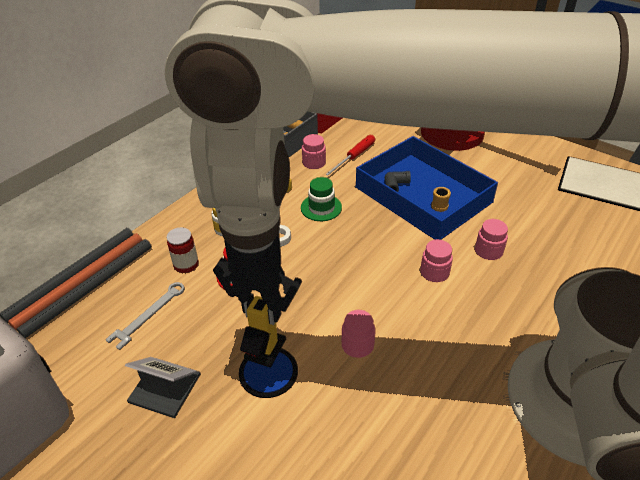

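The scanner hangs upright over the dock at (262,345). Lowering gently.

```bash
python3 -m handwheel '[{"x":0,"y":0,"z":15,"wx":0,"wy":0,"wz":0,"gripper":1},{"x":0,"y":0,"z":20,"wx":0,"wy":0,"wz":0,"gripper":1},{"x":0,"y":0,"z":15,"wx":0,"wy":0,"wz":0,"gripper":1},{"x":0,"y":0,"z":8,"wx":0,"wy":0,"wz":0,"gripper":1},{"x":0,"y":0,"z":3,"wx":0,"wy":0,"wz":0,"gripper":1},{"x":0,"y":0,"z":0,"wx":0,"wy":0,"wz":0,"gripper":1},{"x":0,"y":0,"z":0,"wx":0,"wy":0,"wz":0,"gripper":1}]'; python3 -c "
from h import *
go(.455,.272,.1037,107.3)"
```

```text
time_s: 40.8
tcp_pos: [0.4556, 0.272, 0.1081]
eef_rot: [179.9, -0.0, 107.1]
ft_force: [0.3, -0.1, -1.7]
opening: 0.387
tcp [0.4556 0.272  0.1081] [179.9  -0.  107.1] shift [ 0.1 -0.6  4.4] dist 4
rot [ 0.003 -0.001 -0.003]
```

```bash
python3 -m handwheel '[{"x":0,"y":0,"z":2,"wx":0,"wy":0,"wz":0,"gripper":1},{"x":0,"y":0,"z":1.5,"wx":0,"wy":0,"wz":0,"gripper":1},{"x":0,"y":0,"z":0,"wx":0,"wy":0,"wz":0,"gripper":1},{"x":0,"y":0,"z":0,"wx":0,"wy":0,"wz":0,"gripper":1}]'; python3 -m handwheel '[{"x":0,"y":0,"z":0,"wx":0,"wy":0,"wz":0,"gripper":0},{"x":0,"y":0,"z":0,"wx":0,"wy":0,"wz":0,"gripper":0},{"x":0,"y":0,"z":0,"wx":0,"wy":0,"wz":0,"gripper":0},{"x":0,"y":0,"z":0,"wx":0,"wy":0,"wz":0,"gripper":0},{"x":0,"y":0,"z":0,"wx":0,"wy":0,"wz":0,"gripper":0},{"x":0,"y":0,"z":0,"wx":0,"wy":0,"wz":0,"gripper":0}]'
python3 -m handwheel '[{"x":0,"y":0,"z":-20,"wx":0,"wy":0,"wz":0,"gripper":0},{"x":0,"y":0,"z":-35,"wx":0,"wy":0,"wz":0,"gripper":0},{"x":0,"y":0,"z":-35,"wx":0,"wy":0,"wz":0,"gripper":0},{"x":0,"y":35,"z":-10,"wx":0,"wy":0,"wz":0,"gripper":0},{"x":-35,"y":0,"z":-10,"wx":0,"wy":0,"wz":0,"gripper":0},{"x":-35,"y":0,"z":0,"wx":0,"wy":0,"wz":0,"gripper":0},{"x":-35,"y":0,"z":0,"wx":0,"wy":0,"wz":0,"gripper":0},{"x":-35,"y":0,"z":0,"wx":0,"wy":0,"wz":0,"gripper":0},{"x":-35,"y":0,"z":0,"wx":0,"wy":0,"wz":0,"gripper":0},{"x":-35,"y":0,"z":0,"wx":0,"wy":0,"wz":0,"gripper":0}]'
python3 -m handwheel '[{"x":-35,"y":0,"z":0,"wx":0,"wy":0,"wz":0,"gripper":0},{"x":-35,"y":0,"z":0,"wx":0,"wy":0,"wz":0,"gripper":0},{"x":-35,"y":0,"z":0,"wx":0,"wy":0,"wz":0,"gripper":0},{"x":-35,"y":0,"z":0,"wx":0,"wy":0,"wz":0,"gripper":0},{"x":0,"y":0,"z":0,"wx":0,"wy":0,"wz":0,"gripper":0},{"x":0,"y":0,"z":0,"wx":0,"wy":0,"wz":0,"gripper":0}]'
python3 -c "
from h import *
snap('side','s19.png');snap('top','t19.png')"
```

```text
time_s: 41.13
tcp_pos: [0.455, 0.2719, 0.1042]
eef_rot: [179.9, -0.0, 107.1]
ft_force: [-0.6, 0.2, -2.4]
opening: 0.386
time_s: 41.63
tcp_pos: [0.455, 0.2718, 0.104]
eef_rot: [179.9, -0.0, 107.1]
ft_force: [-0.3, 0.0, -0.4]
opening: 0.998
time_s: 42.47
tcp_pos: [0.5504, 0.0797, 0.214]
eef_rot: [179.9, -0.0, 107.1]
ft_force: [1.6, -0.1, -1.3]
opening: 1.0
time_s: 42.97
tcp_pos: [0.5915, -0.0542, 0.2133]
eef_rot: [179.9, -0.1, 106.9]
ft_force: [0.1, 1.0, 0.9]
opening: 1.001
```

View pics/s19.png

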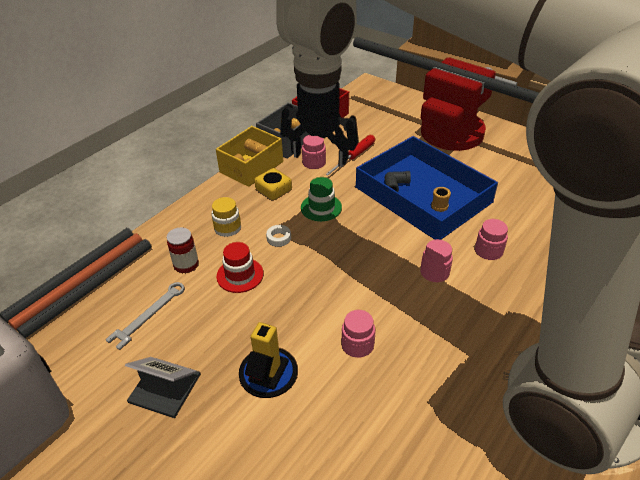

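View pics/t19.png

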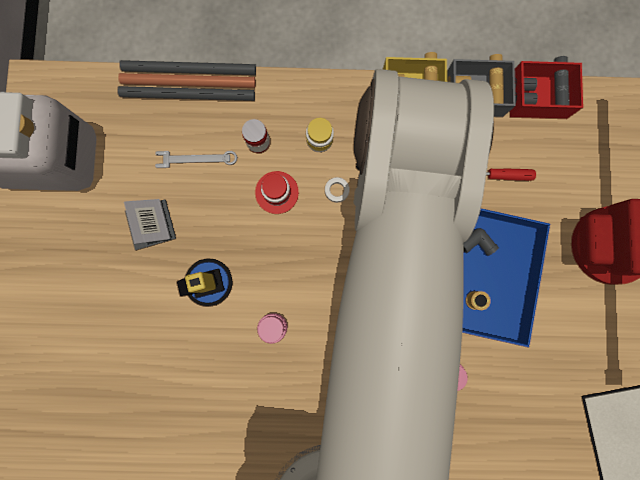

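The scanner stands upright on the dock at (265,350 side). Red jar on red mat (275,190 top), green on green (322,197 side), and elbow (398,180 side) and socket (441,198 side) are in the bin. The bystanders are unmoved. Handing in.

```bash
python3 -c "
from h import *
print(ray('top',195,283,.119), get_state()['time_s']); print(close_job())"
```

```text
[0.4533827  0.27273947 0.119     ] 43.0667
the job is handed in; nothing more can be done
None
```

I finished the task and handed the job in at 43 s of the 210 s allowed; `close_job` gives no verdict.

- **Jars and fittings:** I put the elbow and the socket (the only two fittings out) in the bin. I then moved the green jar aside, set the red jar on the red mat, and set the green jar on the green mat.
- **Scan:** I held the scanner still on the bar code for over 3 s. I calculated the beam at 71 mm from the label, about 2 mm off centre and nearly square to it. I then stood the scanner back upright on its dock.

**Last checks:**
- **Jars:** in the last top view that showed both, each was within a few millimetres of its mat's centre. The arm hid the green jar in the final top view, but the final side view shows it standing on its mat.
- **Fittings:** the elbow got knocked 2–3 cm while I was scanning, but it stayed well inside the bin, so I left it there. The socket is in the bin too.
- **Scanner:** upright and about 2 mm from the dock's centre.
- **Bystanders:** none appeared to move. In the final pictures the tape measure shows only from the side, and part of the screwdriver is hidden.
- **Disagreements:** nothing failed. The two camera views differed by 2–4 mm on the dock and scanner, and I used values between them.

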